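# Build a stripe roller and bring it under the press

## Task

First tilt the parts bin forward by its handle; then thread every collar that is there - the red one on the table and those in the bin - onto the sled's post one by one in order of size, the widest (red) at the bottom, then yellow, green, blue, each level and fully home. After the last collar slide the sled by its handle pin until the red dot on the post's top is right under the press's steel tip, and leave the bin tilted shut again. Do not knock over the ink pots.

Things in the scene. Friction and masses are not known exactly. Their poses are not given: they have to be found in the camera images.
- bin (a joint): tilt of the bin, rad: 0 = upright and shut, 0.7 = tilted fully forward (towards the robot). It turns on a pivot line along its bottom front edge; stiff pivot, stays where it is left, about 7 to 13 N at the handle; pressing hard on its floor tilts it shut.
- bin_pivot (a point): middle of the bin's pivot line, 30 mm above the table (fixed; its x axis points from the front into the bin, y along the pivot line, z up). Grey open-topped bin, 266 mm wide (y), 92 mm deep (x), walls and floor 4 mm, front and sides 36 mm high. Three lanes at y = -76, 0, +76 mm, parted by ridges 3 mm wide and 3 mm high; a stop rib 8 mm high across the floor at x = 16 to 22 mm.
- housing: fixed plywood housing of the bin, origin on the table under bin_pivot, same axes. A clear plastic roof (106 to 111 mm above the table, covering x from 55 to 107 mm) and plywood sides 106 mm high hinder reaching into the shut bin from above; with the bin tilted forward, collars are reached square to its sloping floor, on which they may slide to the stop rib.
- bin_handle (a point): middle of the bin's handle: a round steel bar 10 mm thick, 90 mm long, parallel to the pivot line; with the bin shut it is 45 mm in front of and 75 mm above the pivot line, and it moves with the bin. Free of the bin all round: can be pinched from above.
- sled (a joint): travel of the sled along its track, m, 0 to 0.2; grows towards the press (track's +y). Stiff: about 4 N to move, stays where it is left.
- post_foot (a point): foot of the spindle post on the sled's top face, 35 mm above the table; z up along the post, y along the track towards the press. Post: steel, 18 mm diameter, 66 mm high, tapering to 8 mm over the last 7 mm. Aluminium sled 54 mm wide; dark steel track 80 mm wide, 400 mm long, at most 21 mm high beside the sled.
- post_top (a point): centre of the post's top end (red dot), 66 mm above post_foot.
- sled_handle (a point): on the sled's black upright handle pin (16 mm diameter, 45 mm high), 30 mm above the sled's top face, 135 mm from the post on the side away from the press.
- press_tip (a point): point of the press's fixed steel tip, pointing down, 123 mm above the table (22 mm above the post's top). Blue press: column centred 140 mm beyond the tip at the end of the track (towards +y), arm 45 mm wide overhead from 235 to 290 mm.
- collar_red: red plastic roller collar (ring), outer diameter 64 mm, bore 22 mm, 14 mm thick; origin in the middle of the bore at half thickness, z along the bore. Lies flat on the table on the robot's side of the track at the start 
- collar_yellow: yellow plastic roller collar (ring), outer diameter 54 mm, bore 22 mm, 14 mm thick; origin in the middle of the bore at half thickness, z along the bore. Lies flat in one of the bin's lanes at the start, or is absent 
- collar_green: green plastic roller collar (ring), outer diameter 46 mm, bore 22 mm, 14 mm thick; origin in the middle of the bore at half thickness, z along the bore. Lies flat in one of the bin's lanes at the start, or is absent 
- collar_blue: blue plastic roller collar (ring), outer diameter 38 mm, bore 22 mm, 14 mm thick; origin in the middle of the bore at half thickness, z along the bore. Lies flat in one of the bin's lanes at the start, or is absent 
- pot_purple: bystander: closed ink pot with a blue lid, 60 mm diameter, 55 mm high, standing on the table; origin under its centre, z up.
- pot_black: bystander: closed ink pot with a black lid, 66 mm diameter, 75 mm high, standing on the table; origin under its centre, z up.
- pot_orange: bystander: closed ink pot with an orange lid, 60 mm diameter, 60 mm high, standing on the table; origin under its centre, z up.
Mind the look-alikes: they are no part of the job. Several things have the shape of the collar_red; the one meant has the colours described above. Of the things shaped like the collar_green, the green one is meant.

How it is judged (in metres and radians):
On the way, in this order (a step that is already met when the one before it is completed fails the run):
1. the bin is tilted forward (value of joint bin above 0.45 rad), for 0.2 s.
2. the red collar is on the post, level and down as far as it goes (horizontal distance between collar_red and post_foot below 0.005 m and z of collar_red in the frame of post_foot between 0.003 and 0.01 m and angle between the z axis of collar_red and the z axis of post_foot, either way round below 0.08 rad and linear speed of collar_red below 0.01 m/s), for 0.3 s.
3. the yellow collar (if there is one) is on the post, level and down as far as it goes (horizontal distance between collar_yellow and post_foot below 0.005 m and z of collar_yellow in the frame of post_foot between 0.003 and 0.024 m and angle between the z axis of collar_yellow and the z axis of post_foot, either way round below 0.08 rad and linear speed of collar_yellow below 0.01 m/s), for 0.3 s.
4. the green collar (if there is one) is on the post, level and down as far as it goes (horizontal distance between collar_green and post_foot below 0.005 m and z of collar_green in the frame of post_foot between 0.003 and 0.038 m and angle between the z axis of collar_green and the z axis of post_foot, either way round below 0.08 rad and linear speed of collar_green below 0.01 m/s), for 0.3 s.
5. the blue collar (if there is one) is on the post, level and down as far as it goes (horizontal distance between collar_blue and post_foot below 0.005 m and z of collar_blue in the frame of post_foot between 0.003 and 0.052 m and angle between the z axis of collar_blue and the z axis of post_foot, either way round below 0.08 rad and linear speed of collar_blue below 0.01 m/s), for 0.3 s.
6. the post stands under the press tip (horizontal distance between post_top and press_tip below 0.005 m), for 0.2 s.
At the end, for the whole second after the job is handed in: Every collar present is on the post, centred within 5 mm, level within 0.08 rad and at rest, threaded in the order red, yellow, green, blue and home within 3 mm; the post's top is within 5 mm (horizontally) of the press tip; the bin is shut to within 0.08 rad (all of step 2 and all of step 3 and all of step 4 and all of step 5 and horizontal distance between post_top and press_tip below 0.005 m and value of joint bin below 0.08 rad and velocity of joint sled below 0.01 m/s); the robot touches nothing.
It fails at once if the ink pot with the blue lid is knocked over (angle between pot_purple's own z axis and vertical above 0.7 rad).
It fails at once if the ink pot with the black lid is knocked over (angle between pot_black's own z axis and vertical above 0.7 rad).
It fails at once if the ink pot with the orange lid is knocked over (angle between pot_orange's own z axis and vertical above 0.7 rad).
Of collar_yellow, collar_green, collar_blue only 2 to 3 are there at a start; the rules pass over those that are not, and their reading is None.
At some moment in a run one of collar_red may be knocked a few centimetres aside while the robot is not near it.
Once in a run the grip may slacken for a moment while it holds something.
It also fails if it takes over 210 s, if anything falls off the work surface, if the arm or the gripper's body presses on something with over 40 N, if the wrist force passes 120 N, or if a joint passes its speed limit or range.

## Robot

A 7-joint arm with a two-finger parallel gripper is mounted at the origin on the work surface. World frame = base frame: x ahead of the robot, y to its left, z up, the work surface at z = 0. Lengths are in m, angles in degrees, forces in N, time in s.
With the tool pointing down it reaches from about 0.4 to 0.925 m from the base axis. Payload 5.6 kg.
Tool frame: the origin (TCP) lies at the very end of the fingers, on their centre line; the grasp point (between the pads) lies 19 mm behind it; z points along the fingers, y is the line along which they close (so a half turn about z gives the same grasp; the last joint's range is limited). The gripper opens to 85 mm and grips with 20 to 120 N. Pads are 22 mm wide; open, the fingers measure 114 mm over their backs; the gripper's body (76 mm by 85 mm) begins 54 mm behind the grasp point. The pads swing forward as they close: fully open they stand 13 mm farther back than shut.
Start: joints at [69.901, 26.786, -0.665, 91.828, 0.344, 61.387, -3.226], TCP at [0.197, -0.619, 0.231] pointing down, gripper open.
Joint ranges: [-144.91, 144.91], [-17.63, 115.5], [-89.93, 88.59], [15.96, 139.68], [-74.01, 254.01], [8.47, 105.57], [-167.45, 167.45]. Speed limits (degrees/s): [147.25, 147.25, 180, 180, 180, 180, 180].

## Interface

Orientations are given as [roll, pitch, yaw] about the fixed x, y, z axes, in that order (R = Rz(yaw) Ry(pitch) Rx(roll)).
In Python, from bench import env, imaging, job gives the robot as it stands.
- The arm moves only by the tool arm_command, never from a script. Its argument "motion" is a list of rows, each a list of 3 entries, a list of its own where there are three numbers: the finger opening in mm, from 0 to 85.4, then the shift along the tool's x, y, z in mm, then the turn, a rotation vector about the tool's x, y, z in rad. In form: [[grip, [tx, ty, tz], [rx, ry, rz]], ...]. A call has 1 to 12 rows; each row shifts and turns the commanded pose from where the row before left it, along the tool's axes as they then stand; what a row does not reach is not made up. A row lasts 1/12 s, in which the tool goes at most 41.7 mm and 7.16 degrees, less where a joint would pass 70% of its speed; a pose out of reach is approached as far as the arm can. A call with a gripper value outside its range is refused whole. The fingers move at their own pace and stop on an object; "squeeze" is the grip in N (left out, the last holds). Time passes only in rows, so rows that do not move let the fingers close. It gives the time, the measured TCP pose, the force, the opening and the grip force at its end, in the units of the state.
- env.get_state(): the state, without advancing time (a new reading comes with each control period).
- imaging.camera(name): name is "scene" or "top" or "wrist"; returns a dict with "frame" (384x512x3 uint8, blue, green, red), "range_z" (384x512 float32, m along the optical axis (not along the pixel's ray), 0 where there is no reading), "fx", "fy", "cx", "cy" (pixels), "pose" (4x4, takes a point from camera to world coordinates). Camera axes: x right, y down, z forward; pixel columns grow to the right and rows downward; lengths in m; the calibration is good to about 2 mm. A picture is of the moment at which its call begins.
- job.finish_job(): hands the job in; it is judged then, once.
The state is a dict: "t": time; "joint_pos": joint angles; "qvel": joint speeds; "effort": joint torques, N m; "position": TCP position; "eef_rot": TCP orientation; "contact_force": force on the tool from outside, world axes, zero at the start; "ft_torque": the same for the moment, N m; "width": finger opening in m; "grip_force": force on a finger pad.
Only numpy, scipy, OpenCV 4.12 (cv2) and the standard library are available. Lean on these libraries where they do the work, as an engineer would, in place of code of your own. Each camera call takes 0.05 s, during which the arm holds its last target. There are 200 camera calls.

## Working session

There is one attempt and no reset: what is moved stays moved. The work goes in short steps, Python scripts to look and compute and a tool call to move; the robot and the scene stay as the last step left them, time stands still between calls to the robot, and variables do not carry over. Pictures are saved under pics/ and viewed, at most 14 in all, crops included, and the job is handed in when it is done.

Besides the shell and the picture viewer there is one more tool, called as name([rows], argument=value, ...), one row to a line, values as JSON. arm_command: Moves the arm, as the interface text tells. Its arguments: {"type":"object","properties":{"motion":{"type":"array"},"squeeze":{"type":"number"}},"required":["motion"]}

```bash
ls; mkdir -p pics
python3 - <<'E'
from bench import env, imaging, job
import cv2,numpy as np
print(env.get_state())
for n in("scene","top"):
    c=imaging.camera(n); cv2.imwrite(f"pics/{n}0.png",c["frame"]); np.savez(f"{n}0.npz",**c)
    print(n,c["fx"],c["cx"],c["cy"],c["pose"].round(3).tolist())
E
```

```text
pics
{'t': 0.0, 'joint_pos': array([69.90188627, 26.83757519, -0.66500629, 91.88225024,  0.34306537,
       61.38741618, -3.22698814]), 'qvel': array([ 0.01590315, -0.08241722, -0.00882732,  0.02417597,  0.12185759,
        0.06209668, -0.00734362]), 'effort': array([-5.08146004e-04, -5.32396531e+01,  2.11846823e-02, -2.51303279e+01,
        1.14437041e-02,  7.79445225e-03,  3.96081504e-06]), 'position': array([ 0.19667674, -0.61892549,  0.2303109 ]), 'eef_rot': array([-1.79894947e+02,  6.57052835e-03,  1.76293581e+01]), 'contact_force': array([-1.15191828,  0.5415343 ,  0.51859192]), 'ft_torque': array([-0.08965348,  0.00301192,  0.06329368]), 'grip_force': 0.0, 'width': 0.08578441930444042}
scene 377.29172692112826 256.27828788306084 186.96258874050193 [[0.687, 0.596, -0.416, 0.971], [0.727, -0.562, 0.394, -0.347], [0.001, -0.574, -0.819, 0.912], [0.0, 0.0, 0.0, 1.0]]
top 426.53895466512193 250.71900528661496 187.4694896678633 [[-0.024, -0.984, 0.175, 0.388], [-0.999, 0.031, 0.039, 0.021], [-0.044, -0.174, -0.984, 1.049], [0.0, 0.0, 0.0, 1.0]]
```

View pics/scene0.png

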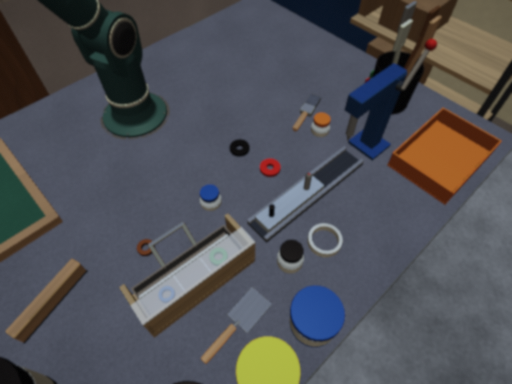

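View pics/top0.png

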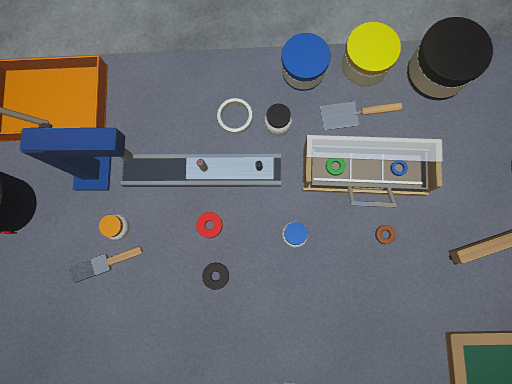

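```bash
cat > h.py <<'E'
import numpy as np,cv2
from bench import env,imaging,job
from scipy.spatial.transform import Rotation as R
def snap(n,f=None):
    c=imaging.camera(n)
    if f: np.savez(f+".npz",**c); cv2.imwrite(f"pics/{f}.png",c["frame"])
    return c
def depth(c,u,v,r=1):
    p=c["range_z"][v-r:v+r+1,u-r:u+r+1]; z=np.median(p[p>0]) if (p>0).any() else 0
    return c["pose"][:3,:3]@(z*np.array([(u-c["cx"])/c["fx"],(v-c["cy"])/c["fy"],1]))+c["pose"][:3,3]
def plane(c,u,v,h):
    d=c["pose"][:3,:3]@np.array([(u-c["cx"])/c["fx"],(v-c["cy"])/c["fy"],1]);o=c["pose"][:3,3]
    return o+d*(h-o[2])/d[2]
def proj(c,P):
    P=np.atleast_2d(P);q=(P-c["pose"][:3,3])@c["pose"][:3,:3]
    return np.c_[q[:,0]/q[:,2]*c["fx"]+c["cx"],q[:,1]/q[:,2]*c["fy"]+c["cy"]]
def tcp():
    s=env.get_state();return np.array(s["position"]),R.from_euler("xyz",s["eef_rot"],degrees=True)
def to(p,yaw=None,Rt=None):
    "shift in tool axes mm and rotvec to reach pose"
    q,r=tcp()
    if Rt is None: Rt=R.from_euler("xyz",[180,0,yaw],degrees=True)
    print("shift mm",(r.inv().apply(np.array(p)-q)*1000).round(1),"rotvec",(r.inv()*Rt).as_rotvec().round(3))
E
python3 - <<'E'
from h import *
np.set_printoptions(precision=4,suppress=True)
t=dict(np.load("top0.npz"));s=dict(np.load("scene0.npz"))
hsv=cv2.cvtColor(t["frame"],cv2.COLOR_BGR2HSV)
for n,(u,v) in dict(table=(300,300),post=(201,163),pin=(259,165),purple=(295,233),orangepot=(112,226),blackpot=(279,112),hl=(352,205),hr=(395,205),pl=(308,188),pr=(436,191),bl=(308,137),br=(439,141),trTL=(125,184),trTR=(279,184)).items():
    print(n,depth(t,u,v))
def blob(c,box,f):
    x0,y0,x1,y1=box;h=cv2.cvtColor(c["frame"],cv2.COLOR_BGR2HSV)[y0:y1,x0:x1]
    m=f(h);ys,xs=np.nonzero(m);hull=cv2.convexHull(np.c_[xs,ys].astype(np.int32));(cx,cy),r=cv2.minEnclosingCircle(hull.astype(np.float32))
    return cx+x0,cy+y0,r,m.sum()
sat=lambda h:(h[...,1]>110)
for n,b,z in(("red",(190,205,230,245),.014),("green",(322,152,350,180),.048),("blue",(386,154,412,181),.048)):
    f=sat if n=="red" else (lambda h:h[...,1]>120)
    x=blob(t,b,f);print(n,x,plane(t,x[0],x[1],z),depth(t,int(x[0]+.8*x[2]),int(x[1])))
im=cv2.resize(t["frame"][125:215,100:450],None,fx=2.28,fy=2.28,interpolation=cv2.INTER_CUBIC)
im2=cv2.resize(s["frame"][60:200,230:400],None,fx=2.8,fy=2.8,interpolation=cv2.INTER_CUBIC)
o=np.zeros((im.shape[0]+im2.shape[0],800,3),np.uint8);o[:im.shape[0],:im.shape[1]]=im;o[im.shape[0]:,:im2.shape[1]]=im2
cv2.imwrite("pics/crop1.png",o[:600])
E
```

```text
table [ 0.2996 -0.0485 -0.0012]
post [0.6187 0.1717 0.0963]
pin [0.6135 0.0385 0.0785]
purple [ 0.4549 -0.0399  0.0551]
orangepot [0.4827 0.3892 0.0585]
blackpot [ 0.7429 -0.0128  0.0737]
hl [ 0.523  -0.1852  0.0021]
hr [ 0.5066 -0.2578  0.1077]
pl [ 0.5653 -0.0781  0.0214]
pr [ 0.5515 -0.3911  0.0009]
bl [ 0.6673 -0.075   0.1109]
br [ 0.6473 -0.3659  0.1103]
trTL [0.5903 0.3747 0.0187]
trTR [ 0.5781 -0.0081  0.0182]
red (208.79651069641113, 224.67732620239258, 13.220951080322266, np.int64(480)) [0.4835 0.1662 0.014 ] [0.4845 0.1413 0.0136]
green (335.1962022781372, 165.2341775894165, 9.228135108947754, np.int64(182)) [ 0.6138 -0.1427  0.048 ] [ 0.6142 -0.1591  0.0462]
blue (399.2333335876465, 167.0, 7.8308796882629395, np.int64(114)) [ 0.6044 -0.2928  0.048 ] [ 0.6043 -0.3069  0.0462]
```

View pics/crop1.png

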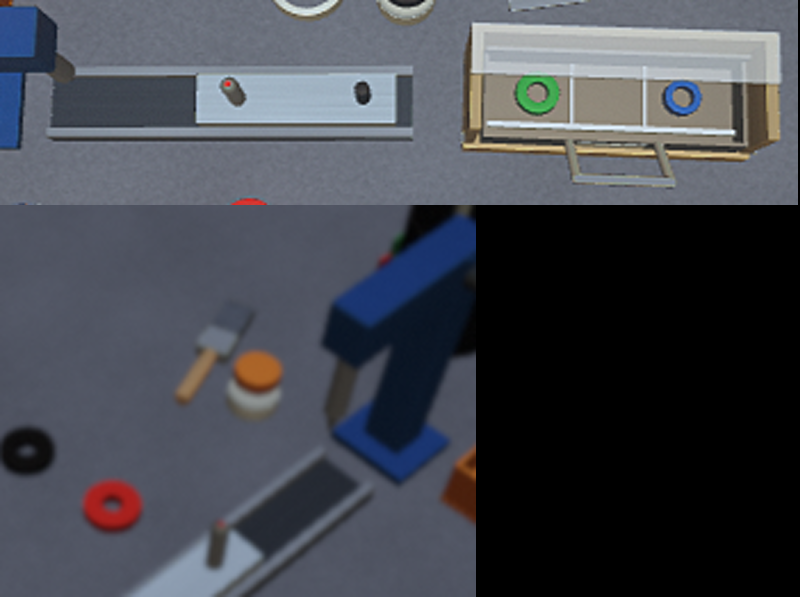

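Run:
```python
from h import *
np.set_printoptions(precision=4,suppress=True)
t=dict(np.load("top0.npz"));s=dict(np.load("scene0.npz"))
print("post",plane(t,200,162.3,.101),"pin",plane(t,257.9,163.5,.08))
print("post scene",plane(s,230+221/2.8,60+(523-205)/2.8,.101))
print("tip scene",plane(s,348.9,136.8,.123),"top",plane(t,131.6,156.6,.123))
a,b=plane(t,351.3,203.7,.108),plane(t,395.2,205.5,.108);print("handle",a,b,(a+b)/2,np.degrees(np.arctan2(*(a-b)[:2])), np.linalg.norm(a-b))
q,r=tcp()
for n in("wrist",):
    c=snap(n,"w0");print(c["fx"],c["cx"],c["cy"]);T=np.eye(4);T[:3,:3]=r.as_matrix();T[:3,3]=q;print(np.linalg.inv(T)@c["pose"])
```

```text
post [0.6193 0.1733 0.101 ] pin [0.6168 0.041  0.08  ]
post scene [0.624  0.1764 0.101 ]
tip scene [0.6236 0.3405 0.123 ] top [0.6325 0.3254 0.123 ]
handle [ 0.5123 -0.163   0.108 ] [ 0.5054 -0.2581  0.108 ] [ 0.5088 -0.2105  0.108 ] 4.11985674791257 0.095312818661444
265.9508772529383 258.4341659413869 185.77017425227865
[[ 0.0003 -0.9541 -0.2995  0.0771]
 [ 1.      0.0003 -0.      0.0004]
 [ 0.0001 -0.2995  0.9541 -0.1438]
 [ 0.      0.      0.      1.    ]]
```

arm_command([
  [85,[0,0,0],[0,0,-0.119]],
  [85,[0,0,0],[0,0,-0.119]],
  [85,[0,0,0],[0,0,-0.119]],
  [85,[0,0,0],[0,0,-0.119]],
  [85,[0,0,0],[0,0,-0.119]],
  [85,[0,0,0],[0,0,-0.119]],
  [85,[0,0,0],[0,0,-0.119]],
  [85,[0,0,0],[0,0,-0.119]],
  [85,[0,0,0],[0,0,-0.119]],
  [85,[0,0,0],[0,0,-0.119]],
  [85,[0,0,0],[0,0,0]],
], squeeze=25)

```text
t: 1.07
position: [0.1967, -0.6193, 0.2309]
eef_rot: [-180.0, -0.0, 86.0]
contact_force: [0.6, 0.5, -0.3]
width: 0.0851
grip_force: 0.0
```

```bash
python3 -c "
from h import *
to([.509,-.2105,.2],85.9)"
```

```text
shift mm [429.7 282.8  31.2] rotvec [-0.    -0.001  0.001]
```

arm_command([
  [85,[31,20,0],[0,0,0]],
  [85,[31,20,0],[0,0,0]],
  [85,[31,20,0],[0,0,0]],
  [85,[31,20,0],[0,0,0]],
  [85,[31,20,0],[0,0,0]],
  [85,[31,20,0],[0,0,0]],
  [85,[31,20,0],[0,0,0]],
  [85,[31,20,0],[0,0,0]],
  [85,[31,20,0],[0,0,0]],
  [85,[31,20,0],[0,0,0]],
  [85,[31,20,0],[0,0,0]],
  [85,[31,20,0],[0,0,0]],
])

```text
t: 2.07
position: [0.4641, -0.2645, 0.2314]
eef_rot: [180.0, 0.0, 85.6]
contact_force: [0.7, -1.5, 0.6]
width: 0.0852
grip_force: 0.0
```

arm_command([
  [50,[30,21,2],[0,0,0]],
  [50,[28,21,28],[0,0,0]],
  [50,[0,0,0],[0,0,0]],
  [50,[0,0,0],[0,0,0]],
])

```text
t: 2.4
position: [0.5081, -0.2104, 0.2018]
eef_rot: [-179.9, -0.1, 85.9]
contact_force: [0.5, -0.5, 0.1]
width: 0.05
grip_force: 0.0
```

```bash
python3 -c "
from h import *
to([.509,-.2105,.09],85.9)
c=snap('wrist','w1');q,r=tcp()
a=proj(c,[[.509,-.2105,.105],[.5122,-.1656,.105],[.5058,-.2554,.105],[.5537,-.2137,.03]]);print(a)
for p in a: cv2.circle(c['frame'],tuple(int(x) for x in p),2,(0,0,255),-1)
cv2.imwrite('pics/w1m.png',c['frame'])"
```

```text
shift mm [ -0.2   1.1 111.8] rotvec [-0.003 -0.002  0.   ]
[[258.94408166 186.85603118]
 [258.96929601 139.1215628 ]
 [258.92141185 229.77329642]
 [295.74109526 168.29718256]]
```

View pics/w1m.png

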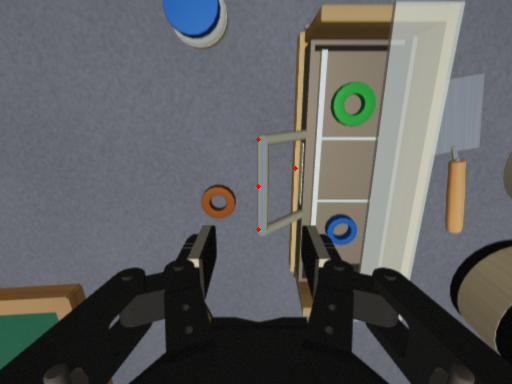

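arm_command([
  [50,[0,3.3,37],[0,0,0]],
  [50,[0,0,37],[0,0,0]],
  [50,[0,0,37],[0,0,0]],
  [0,[0,0,0],[0,0,0]],
  [0,[0,0,0],[0,0,0]],
  [0,[0,0,0],[0,0,0]],
  [0,[0,0,0],[0,0,0]],
  [0,[0,0,0],[0,0,0]],
  [0,[0,0,0],[0,0,0]],
], squeeze=25)

```text
t: 3.2
position: [0.5114, -0.2145, 0.0945]
eef_rot: [179.9, 0.1, 85.7]
contact_force: [-5.9, -0.8, 8.0]
width: 0.0087
grip_force: 25.4
```

```bash
python3 -c "
from h import *
th=np.linspace(0,.69,11);x=-.045*np.cos(th)-.075*np.sin(th);z=.075*np.cos(th)-.045*np.sin(th)
print((np.diff(x)*1000).round(1),(np.diff(z)*-1000).round(1));print(env.get_state())"
```

```text
[-5.1 -4.8 -4.6 -4.3 -4.  -3.7 -3.3 -3.  -2.6 -2.2] [3.3 3.6 3.9 4.3 4.5 4.8 5.  5.3 5.4 5.6]
{'t': 3.2, 'joint_pos': array([ 3.77175154e+01,  3.05177768e+01, -2.34324476e+01,  1.09978008e+02,
        1.74357854e+01,  4.28399308e+01,  4.72256992e-02]), 'qvel': array([-0.12173051, -0.13041779,  0.07324994, -0.05747727,  0.13739749,
        0.05531399, -0.12340776]), 'effort': array([-1.39081467e+00, -4.47433627e+01, -6.12158954e+00, -1.92172194e+01,
       -2.30978583e-01, -1.51931036e+00, -1.55275839e-02]), 'position': array([ 0.51143774, -0.21449564,  0.09451298]), 'eef_rot': array([1.79912930e+02, 1.28255697e-01, 8.57488885e+01]), 'contact_force': array([-5.9105577 , -0.77461376,  7.9703828 ]), 'ft_torque': array([-0.20377898,  1.08615552,  0.03589923]), 'grip_force': 25.438489615917206, 'width': 0.008652255880775929}
```

arm_command([
  [0,[0,-5.1,1],[0,0,0]],
  [0,[0,-4.8,3.6],[0,0,0]],
  [0,[0,-4.6,3.9],[0,0,0]],
  [0,[0,-4.3,4.3],[0,0,0]],
  [0,[0,-4,4.5],[0,0,0]],
  [0,[0,-3.7,4.8],[0,0,0]],
  [0,[0,-3.3,5],[0,0,0]],
  [0,[0,-3,5.3],[0,0,0]],
  [0,[0,-2.6,5.4],[0,0,0]],
  [0,[0,-2.2,5.6],[0,0,0]],
  [0,[0,-1,3],[0,0,0]],
  [0,[0,0,0],[0,0,0]],
], squeeze=30)

```text
t: 4.2
position: [0.4751, -0.2119, 0.0484]
eef_rot: [179.7, 0.2, 85.8]
contact_force: [-1.0, -1.8, 6.3]
width: 0.0087
grip_force: 31.9
```

arm_command([
  [45,[0,0,0],[0,0,0]],
  [45,[0,0,0],[0,0,0]],
  [45,[0,0,0],[0,0,0]],
  [45,[0,0,-40],[0,0,0]],
  [45,[0,0,-40],[0,0,0]],
  [70,[0,0,-40],[0,0,0]],
  [85,[0,0,-40],[0,0,0]],
  [85,[0,0,0],[0,0,0]],
])

```text
t: 4.87
position: [0.4774, -0.2116, 0.2136]
eef_rot: [179.2, 0.3, 85.8]
contact_force: [1.4, -0.0, 0.6]
width: 0.0789
grip_force: 0.0
```

Run:
```python
from h import *
np.set_printoptions(precision=4,suppress=True)
c=snap('top','t2')
h=cv2.cvtColor(c['frame'],cv2.COLOR_BGR2HSV)[200:250,185:240]
m=((h[...,1]>110)).astype(np.uint8);ys,xs=np.nonzero(m);(x,y),r=cv2.minEnclosingCircle(np.c_[xs,ys].astype(np.float32));print(x+185,y+200,r,plane(c,x+185,y+200,.014))
w=snap('wrist','w2')
im=np.hstack([cv2.resize(c['frame'][120:240,290:450],(400,300)),cv2.resize(w['frame'],(400,300))]);cv2.imwrite('pics/t2m.png',im)
p=plane(c,x+185,y+200,.014);to([p[0],p[1],.15],88)
```

```text
208.79651069641113 224.67732620239258 13.220949172973633 [0.4835 0.1662 0.014 ]
shift mm [377.  -18.1  56.8] rotvec [ 0.004  0.002 -0.038]
```

View pics/t2m.png

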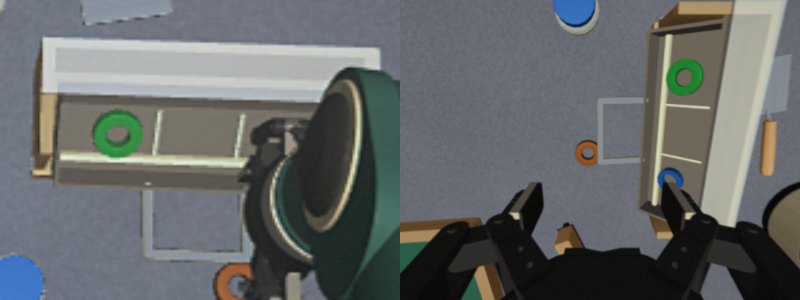

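arm_command([
  [85,[37.7,-1.8,0],[0,0,-0.004]],
  [85,[37.7,-1.8,0],[0,0,-0.004]],
  [85,[37.7,-1.8,0],[0,0,-0.004]],
  [85,[37.7,-1.8,0],[0,0,-0.004]],
  [85,[37.7,-1.8,0],[0,0,-0.004]],
  [85,[37.7,-1.8,0],[0,0,-0.004]],
  [85,[37.7,-1.8,0],[0,0,-0.004]],
  [85,[37.7,-1.8,0],[0,0,-0.004]],
  [85,[37.7,-1.8,16],[0,0,-0.004]],
  [85,[37.7,-1.8,40],[0,0,-0.004]],
  [85,[0,0,0],[0,0,0]],
])

```text
t: 5.88
position: [0.4706, 0.1636, 0.1541]
eef_rot: [-179.4, -0.1, 88.7]
contact_force: [-0.4, 0.1, 0.1]
width: 0.085
grip_force: 0.0
```

```bash
cat >> h.py <<'E'
def ring(c,hue,Pn,n,Rin=.011):
    "centre of ring top face: hue mask, hull ellipse -> plane through Pn normal n"
    h=cv2.cvtColor(c["frame"],cv2.COLOR_BGR2HSV)
    d=np.abs((h[...,0].astype(int)-hue+90)%180-90)
    m=((d<12)&(h[...,1]>110)&(h[...,2]>50)).astype(np.uint8)
    k,l,st,ce=cv2.connectedComponentsWithStats(m)
    return m,l,st,ce
def onplane(c,u,v,P,n):
    d=c["pose"][:3,:3]@np.array([(u-c["cx"])/c["fx"],(v-c["cy"])/c["fy"],1]);o=c["pose"][:3,3]
    return o+d*(np.dot(np.array(P)-o,n)/np.dot(d,n))
def bore(c,hue,P,n,near=None):
    "centre of bore (hole contour's top edge) on plane through P normal n"
    m,l,st,ce=ring(c,hue,P,n)
    cs,hi=cv2.findContours(m,cv2.RETR_CCOMP,cv2.CHAIN_APPROX_NONE)
    out=[]
    for i,q in enumerate(cs):
        if cv2.contourArea(q)<40: continue
        pts=np.array([onplane(c,u,v,P,n) for u,v in q[:,0]])
        (x,y),r=cv2.minEnclosingCircle(((pts-np.array(P))@basis(n)).astype(np.float32))
        out.append(("hole" if hi[0][i][3]>=0 else "outer",(np.array(P)+basis(n)@[x,y]).round(4),round(r,4)))
    return out
def basis(n):
    x=np.array([1,0,0.])-n[0]*np.array(n);x/=np.linalg.norm(x);return np.c_[x,np.cross(n,x)]
E
python3 - <<'E'
from h import *
c=snap('wrist','w3');p=np.array([.4835,.1662,.014])
for o in bore(c,0,p,np.array([0,0,1.])): print(o)
print(tcp()[0])
to([.4835,.1662,.0],88)
E
```

```text
('outer', array([0.4847, 0.1673, 0.014 ]), 0.0325)
('hole', array([0.4849, 0.1679, 0.014 ]), 0.0116)
[0.47175915 0.16066693 0.15546372]
shift mm [  5.8  12.9 155.4] rotvec [-0.009  0.     0.009]
```

View pics/w3.png

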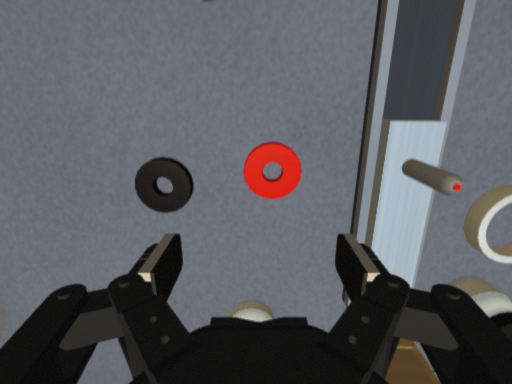

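Run:
```python
from h import *
c=dict(np.load('w3.npz'));print(plane(c,457.5,187,.101))
to([.4848,.1675,.0],88)
```

```text
[0.6246823  0.17425924 0.101     ]
shift mm [  7.2  14.2 155.3] rotvec [-0.009  0.     0.009]
```

arm_command([
  [85,[7.2,14.2,5],[-0.009,0,0.009]],
  [85,[0,0,38],[0,0,0]],
  [85,[0,0,38],[0,0,0]],
  [85,[0,0,37],[0,0,0]],
  [85,[0,0,36],[0,0,0]],
  [85,[0,0,0],[0,0,0]],
  [50,[0,0,0],[0,0,0]],
  [50,[0,0,0],[0,0,0]],
  [50,[0,0,0],[0,0,0]],
  [50,[0,0,0],[0,0,0]],
  [50,[0,0,0],[0,0,0]],
], squeeze=60)

```text
t: 6.85
position: [0.4928, 0.1647, 0.0081]
eef_rot: [179.3, -0.1, 87.6]
contact_force: [-2.2, -1.0, 8.5]
width: 0.0579
grip_force: 64.3
```

Run:
```python
from h import *
s=env.get_state();print(s["position"],s["eef_rot"],s["width"],s["contact_force"],s["grip_force"])
c=snap('wrist','w4');d=snap('scene','s4')
cv2.imwrite('pics/w4m.png',np.hstack([cv2.resize(c['frame'][50:350,100:400],(500,500)),cv2.resize(d['frame'][100:220,200:320],(300,300)).repeat(1,0) if 0 else cv2.copyMakeBorder(cv2.resize(d['frame'][100:220,200:320],(300,300)),0,200,0,0,cv2.BORDER_CONSTANT)]))
```

```text
[0.492797   0.16474013 0.00806184] [ 1.79268365e+02 -5.28327642e-02  8.75637688e+01] 0.05790516041535698 [-2.15118341 -0.96890871  8.53760019] 64.26025446737185
```

View pics/w4m.png

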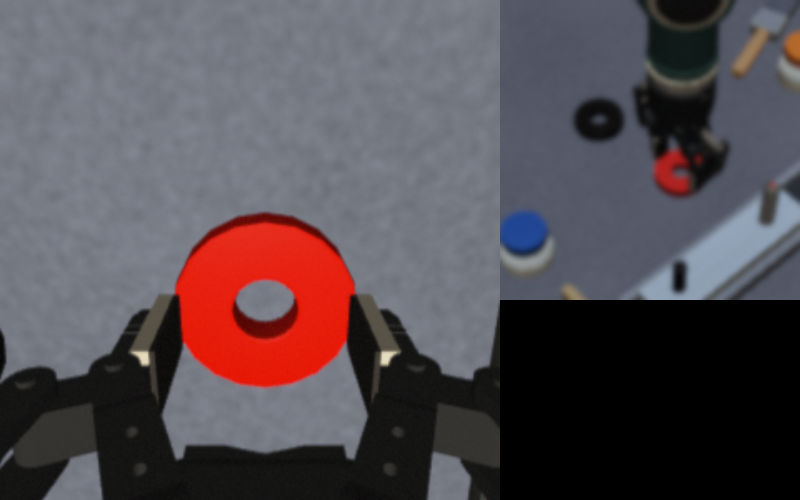

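Run:
```python
from h import *
c=dict(np.load('w4.npz'))
for z in(.014,.018):
  for o in bore(c,0,np.array([.4835,.1662,z]),np.array([0,0,1.])): print(z,o)
```

```text
0.014 ('outer', array([0.4939, 0.1693, 0.014 ]), 0.0333)
0.014 ('hole', array([0.4937, 0.1716, 0.014 ]), 0.0107)
0.018 ('outer', array([0.4939, 0.1714, 0.018 ]), 0.0323)
0.018 ('hole', array([0.4937, 0.1736, 0.018 ]), 0.0104)
```

arm_command([
  [85,[0,0,0],[0,0,0]],
  [85,[0,0,0],[0,0,0]],
  [85,[0,0,0],[0,0,0]],
  [85,[0,0,0],[0,0,0]],
  [85,[0,0,0],[0,0,0]],
  [85,[0,0,0],[0,0,0]],
])

```text
t: 7.45
position: [0.4914, 0.1644, 0.0055]
eef_rot: [179.5, -0.0, 87.6]
contact_force: [-0.1, 0.5, 1.2]
width: 0.0847
grip_force: 0.0
```

Run:
```python
from h import *
c=snap('wrist','w5')
for o in bore(c,0,np.array([.4835,.1662,.014]),np.array([0,0,1.])): print(o)
s=env.get_state();print(s["position"],s["eef_rot"],s["width"],s["contact_force"],s["grip_force"])
to([.4835,.1662,0],88)
```

```text
('outer', array([0.494 , 0.1693, 0.014 ]), 0.0333)
('hole', array([0.4936, 0.1716, 0.014 ]), 0.0104)
[0.4913332  0.16441876 0.00547641] [1.79491671e+02 9.55720029e-07 8.75861452e+01] 0.08517230649472542 [-0.36163641 -0.17487637  0.61651294] 0.0
shift mm [ 1.4 -7.9  5.4] rotvec [ 0.009  0.    -0.007]
```

arm_command([
  [85,[6,2,4],[0.009,0,0]],
  [85,[0,0,0],[0,0,0]],
  [50,[0,0,0],[0,0,0]],
  [50,[0,0,0],[0,0,0]],
  [50,[0,0,0],[0,0,0]],
  [50,[0,0,0],[0,0,0]],
  [50,[0,0,0],[0,0,0]],
  [50,[0,0,-15],[0,0,0]],
  [50,[0,0,-25],[0,0,0]],
  [50,[0,0,0],[0,0,0]],
  [50,[0,0,0],[0,0,0]],
  [50,[0,0,0],[0,0,0]],
], squeeze=60)

```text
t: 8.5
position: [0.4933, 0.1697, 0.041]
eef_rot: [-180.0, 0.0, 87.6]
contact_force: [-0.8, -0.8, -0.9]
width: 0.0605
grip_force: 65.5
```

Run:
```python
from h import *
c=snap('wrist','w6')
q,r=tcp();n=-r.as_matrix()[:,2]
for o in bore(c,0,q+n*.014,n): print(o, (r.inv().apply(o[1]-q)*1000).round(1))
for o in bore(c,0,q+n*.009,n): print(o, (r.inv().apply(o[1]-q)*1000).round(1))
s=env.get_state();print(s["position"],s["eef_rot"],s["width"],s["contact_force"],s["grip_force"])
u=np.array([[268-0,300]])
```

```text
('outer', array([0.4937, 0.1697, 0.0547]), 0.0332) [ -0.    0.7 -14. ]
('hole', array([0.494 , 0.1717, 0.0547]), 0.0104) [  2.    0.9 -14. ]
('outer', array([0.4936, 0.1667, 0.0497]), 0.0345) [-3.   0.7 -9. ]
('hole', array([0.4939, 0.1689, 0.0497]), 0.0108) [-0.8  0.9 -9. ]
[0.49302558 0.16974615 0.04069167] [-1.79922314e+02  4.42056080e-02  8.75721056e+01] 0.060417194429983556 [ 0.49515076  0.04062904 -0.84310641] 65.54412594996393
```

View pics/w6.png

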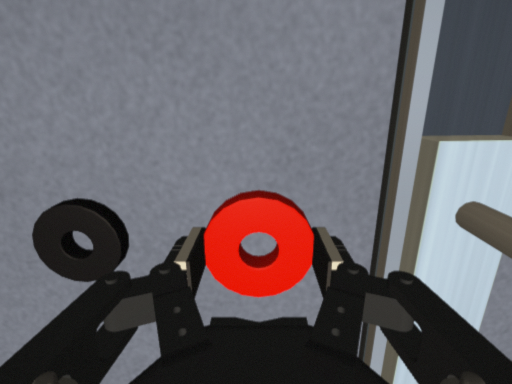

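arm_command([
  [50,[0,0,-35],[0,0,0]],
  [50,[0,0,-35],[0,0,0]],
  [50,[0,0,-35],[0,0,0]],
  [50,[-17,33,0],[0,0,0]],
  [50,[-17,33,0],[0,0,0]],
  [50,[-17,33,0],[0,0,0]],
  [50,[-17,32,0],[0,0,0]],
  [50,[0,0,0],[0,0,0]],
  [50,[0,0,0],[0,0,0]],
  [50,[0,0,0],[0,0,0]],
])

```text
t: 9.38
position: [0.6204, 0.0973, 0.145]
eef_rot: [-179.8, -0.0, 87.6]
contact_force: [-0.2, 0.5, -0.6]
width: 0.0604
grip_force: 66.0
```

```bash
cat >> h.py <<'E'
def reddot(c,guess,rad=25):
    u0,v0=proj(c,guess)[0];h=cv2.cvtColor(c["frame"],cv2.COLOR_BGR2HSV)
    d=np.abs((h[...,0].astype(int)+90)%180-90);m=((d<10)&(h[...,1]>130)&(h[...,2]>50))
    ys,xs=np.nonzero(m);k=np.hypot(xs-u0,ys-v0)<rad
    return (xs[k].mean(),ys[k].mean(),k.sum()) if k.any() else None
E
python3 - <<'E'
from h import *
c=snap('wrist','w7')
d=reddot(c,[.623,.174,.101]);print(d, proj(c,[.623,.174,.101]))
if d: print(plane(c,d[0],d[1],.101))
q,r=tcp();n=-r.as_matrix()[:,2]
for o in bore(c,0,q+n*.014,n): print(o, (r.inv().apply(o[1]-q)*1000).round(1))
print(q,r.as_euler("xyz",degrees=True),env.get_state()["width"])
E
```

```text
(np.float64(255.864406779661), np.float64(98.57627118644068), np.int64(59)) [[256.87715657 101.7987954 ]]
[0.62241007 0.17608853 0.101     ]
('outer', array([0.6209, 0.0974, 0.1594]), 0.0331) [ -0.5   0.8 -14. ]
('hole', array([0.6211, 0.0997, 0.1594]), 0.0103) [  1.8   0.9 -14. ]
('outer', array([0.6231, 0.1754, 0.1594]), 0.0021) [ 77.6  -0.2 -14. ]
[0.62013211 0.09790641 0.14541967] [-1.79851740e+02 -1.49026475e-02  8.76804477e+01] 0.05989019389443622
```

View pics/w7.png

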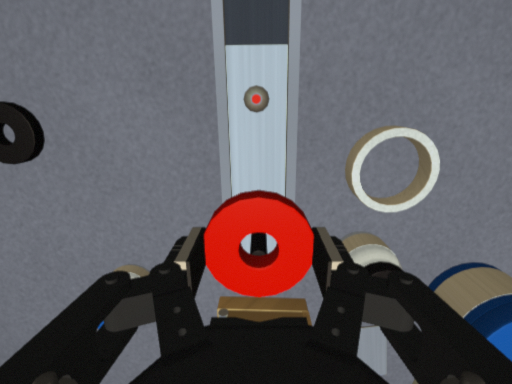

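arm_command([
  [50,[38.5,-0.8,0],[0,0,0]],
  [50,[38.5,-0.9,0],[0,0,0]],
  [50,[0,0,0],[0,0,0]],
  [50,[0,0,10],[0,0,0]],
  [50,[0,0,10],[0,0,0]],
  [50,[0,0,10],[0,0,0]],
  [50,[0,0,10],[0,0,0]],
  [50,[0,0,10],[0,0,0]],
  [50,[0,0,5],[0,0,0]],
  [50,[0,0,0],[0,0,0]],
  [50,[0,0,0],[0,0,0]],
])

```text
t: 10.35
position: [0.6223, 0.1743, 0.0906]
eef_rot: [-179.9, -0.0, 87.6]
contact_force: [-1.2, 3.3, -2.1]
width: 0.06
grip_force: 65.8
```

arm_command([
  [50,[0,0,10],[0,0,0]],
  [50,[0,0,10],[0,0,0]],
  [50,[0,0,10],[0,0,0]],
  [50,[0,0,10],[0,0,0]],
  [50,[0,0,6],[0,0,0]],
  [50,[0,0,0],[0,0,0]],
  [50,[0,0,0],[0,0,0]],
])

```text
t: 10.93
position: [0.6225, 0.1736, 0.0443]
eef_rot: [-179.9, 0.0, 87.6]
contact_force: [-1.6, 3.4, -3.2]
width: 0.0603
grip_force: 65.8
```

arm_command([
  [50,[0,0,3],[0,0,0]],
  [50,[0,0,2],[0,0,0]],
  [50,[0,0,0],[0,0,0]],
  [50,[0,0,0],[0,0,0]],
])

```text
t: 11.27
position: [0.6233, 0.1738, 0.0406]
eef_rot: [180.0, -0.0, 87.6]
contact_force: [-0.8, 4.4, -1.5]
width: 0.06
grip_force: 65.9
```

arm_command([
  [50,[0,0,3],[0,0,0]],
  [50,[0,0,0],[0,0,0]],
  [50,[0,0,0],[0,0,0]],
])

```text
t: 11.52
position: [0.6232, 0.1738, 0.0374]
eef_rot: [180.0, 0.0, 87.6]
contact_force: [-0.5, 3.4, -0.6]
width: 0.0602
grip_force: 66.0
```

Release; a small drop is fine.

arm_command([
  [85,[0,0,0],[0,0,0]],
  [85,[0,0,0],[0,0,0]],
  [85,[0,0,0],[0,0,0]],
  [85,[0,0,0],[0,0,0]],
  [85,[0,0,-40],[0,0,0]],
  [85,[0,0,-40],[0,0,0]],
  [85,[-20,0,-30],[0,0,0]],
  [85,[-35,0,0],[0,0,0]],
  [85,[-15,0,0],[0,0,0]],
  [85,[0,0,0],[0,0,0]],
  [85,[0,0,0],[0,0,0]],
])

```text
t: 12.43
position: [0.6198, 0.1019, 0.1464]
eef_rot: [-179.9, 0.1, 87.4]
contact_force: [-0.0, -0.3, 0.1]
width: 0.0851
grip_force: 0.0
```

Run:
```python
from h import *
c=snap('wrist','w8')
q,r=tcp();print(q)
for o in bore(c,0,np.array([.622,.175,.049]),np.array([0,0,1.])): print(o)
d=reddot(c,[.6224,.1761,.101]);print(d, plane(c,d[0],d[1],.101))
# heights over ring
print([depth(c,*[int(x) for x in p])[2].round(4) for p in proj(c,[[.622+.022*np.cos(a),.175+.022*np.sin(a),.049] for a in np.arange(0,6.28,.785)])])
to([.556,-.21,.25],85.9)
print(env.get_state()['joint_pos'])
```

```text
[0.61957642 0.10377198 0.14646106]
('outer', array([0.6218, 0.1722, 0.049 ]), 0.0038)
('outer', array([0.6236, 0.1722, 0.049 ]), 0.0318)
('hole', array([0.623, 0.172, 0.049]), 0.0123)
(np.float64(256.0601604278075), np.float64(104.55681818181819), np.int64(1496)) [0.6221019  0.17681546 0.101     ]
[np.float64(0.0495), np.float64(0.0507), np.float64(0.05), np.float64(0.0504), np.float64(0.0502), np.float64(0.0503), np.float64(0.0507), np.float64(0.0496)]
shift mm [-316.2  -50.2 -103.5] rotvec [-0.002 -0.     0.029]
[ 10.90916752  34.62158822 -32.51156678  97.22949148  21.91183196
  54.72077659 -32.34285004]
```

arm_command([
  [85,[0,0,-35],[0,0,0.122]],
  [85,[0,0,-35],[0,0,0.122]],
  [85,[0,0,-30],[0,0,0.122]],
  [85,[0,0,0],[0,0,0.122]],
  [85,[0,0,0],[0,0,0.122]],
  [85,[0,0,0],[0,0,0.122]],
  [85,[0,0,0],[0,0,0.122]],
  [85,[0,0,0],[0,0,0.122]],
  [85,[0,0,0],[0,0,0.122]],
  [85,[0,0,0],[0,0,0.122]],
  [85,[0,0,0],[0,0,0.122]],
  [85,[0,0,0],[0,0,0.122]],
])

```text
t: 13.48
position: [0.6195, 0.1061, 0.2462]
eef_rot: [-180.0, 0.1, 3.5]
contact_force: [-0.4, 0.6, -0.3]
width: 0.085
grip_force: 0.0
```

arm_command([
  [85,[-8,30,0],[0,0,0.122]],
  [85,[-8,39,0],[0,0,0]],
  [85,[-8,39,0],[0,0,0]],
  [85,[-8,39,0],[0,0,0]],
  [85,[-8,39,0],[0,0,0]],
  [85,[-8,39,0],[0,0,0]],
  [85,[0,0,0],[0,0,0]],
  [85,[0,0,0],[0,0,0]],
  [85,[0,0,0],[0,0,0]],
])

```text
t: 14.23
position: [0.5633, -0.1169, 0.2468]
eef_rot: [-179.9, 0.1, -3.2]
contact_force: [-0.6, 0.0, 0.5]
width: 0.0848
grip_force: 0.0
```

```bash
cat >> h.py <<'E'
B=np.array([[.9974,.0715,0],[-.0715,.9974,0],[0,0,1.]])  # cols: bin x,y,z
P0=np.array([.556,-.2137,.03])
def tilt(th): return B@np.array([[np.cos(th),0,-np.sin(th)],[0,1,0],[np.sin(th),0,np.cos(th)]])
def Rbin(th):
    T=tilt(th);return R.from_matrix(np.c_[T[:,0],-T[:,1],-T[:,2]])
E
python3 - <<'E'
from h import *
print(tcp()[0],env.get_state()['joint_pos'])
to(P0+tilt(.68)@[.047,.076,.1],Rt=Rbin(.68))
c=snap('top','t9')
g=ring(c,60,0,0);print(g[2][1:],g[3][1:])
E
```

```text
[ 0.56332426 -0.11687445  0.24679002] [ 18.26518122  19.53396167 -12.2705227  100.9830952    4.61455206
  60.04649455 -88.79626077]
shift mm [-26.9  20.8 109.5] rotvec [-0.007  0.681  0.015]
[[327 167  20  16 184]
 [  0 232   1   1   1]] [[336.14673913 175.05978261]
 [  0.         232.        ]]
```

arm_command([
  [85,[-25,20,0],[0,0,0.015]],
  [85,[0,0,0],[0,0.1135,0]],
  [85,[0,0,0],[0,0.1135,0]],
  [85,[0,0,0],[0,0.1135,0]],
  [85,[0,0,0],[0,0.1135,0]],
  [85,[0,0,0],[0,0.1135,0]],
  [85,[0,0,0],[0,0.1135,0]],
  [85,[0,0,0],[0,0,0]],
  [85,[0,0,0],[0,0,0]],
  [85,[0,0,0],[0,0,0]],
])

```text
t: 15.12
position: [0.5401, -0.1317, 0.2488]
eef_rot: [-179.1, -35.3, -3.9]
contact_force: [0.8, 0.5, 0.7]
width: 0.0848
grip_force: 0.0
```

Run:
```python
from h import *
np.set_printoptions(precision=4,suppress=True)
c=snap('wrist','w10');print(env.get_state()['joint_pos'],tcp()[0])
for th in(.65,.7):
  T=tilt(th);P=P0+T@[.047,.076,.018]
  for o in bore(c,60,P,T[:,2])+bore(c,110,P,T[:,2]): print(th,o,T.T@(o[1]-P0))
# floor plane fit: middle lane points
pts=np.array([depth(c,int(u),int(v)) for u,v in proj(c,[P0+tilt(.68)@[x,y,.004] for x in np.arange(.03,.085,.006) for y in(-.03,-.01,.01,.03)]) if 1<u<510 and 1<v<382])
Q=(pts-P0)@B;print(Q)
```

```text
[ 30.7681   4.6089 -17.305  128.3126 -23.0158  13.6039 -58.8809] [ 0.5402 -0.1319  0.2488]
0.65 ('outer', array([ 0.5901, -0.1407,  0.0745]), 0.0241) [0.0499 0.0752 0.018 ]
0.65 ('hole', array([ 0.5906, -0.1403,  0.0749]), 0.0114) [0.0505 0.0757 0.018 ]
0.65 ('outer', array([ 0.4564, -0.0231, -0.0332]), 0.0259) [-0.1282  0.183   0.0181]
0.65 ('outer', array([ 0.5772, -0.2888,  0.0728]), 0.0219) [ 0.047  -0.0734  0.018 ]
0.65 ('hole', array([ 0.5762, -0.2882,  0.072 ]), 0.0109) [ 0.0457 -0.0729  0.018 ]
0.65 ('outer', array([ 0.7179, -0.1034,  0.1694]), 0.0269) [0.2066 0.1216 0.018 ]
0.65 ('outer', array([ 0.7554, -0.0977,  0.1975]), 0.0391) [0.2531 0.13   0.018 ]
0.7 ('outer', array([ 0.5895, -0.1409,  0.0773]), 0.0245) [0.052 0.075 0.018]
0.7 ('hole', array([ 0.59  , -0.1402,  0.0777]), 0.0113) [0.0526 0.0757 0.018 ]
0.7 ('outer', array([ 0.4541, -0.0205, -0.0437]), 0.0269) [-0.1358  0.1854  0.018 ]
0.7 ('outer', array([ 0.5765, -0.2873,  0.0752]), 0.0222) [ 0.0488 -0.0719  0.018 ]
0.7 ('hole', array([ 0.5759, -0.2869,  0.0747]), 0.0108) [ 0.048  -0.0716  0.018 ]
0.7 ('outer', array
[... 523 characters left out ...]
 0.0353  0.011   0.0321]
 [ 0.0351  0.0309  0.0322]
 [ 0.0401 -0.0292  0.0366]
 [ 0.0401 -0.0096  0.0359]
 [ 0.0399  0.0101  0.0359]
 [ 0.0409  0.03    0.0367]
 [ 0.0448 -0.03    0.0396]
 [ 0.0446 -0.0091  0.0395]
 [ 0.0455  0.0108  0.0407]
 [ 0.0455  0.0303  0.0399]
 [ 0.0492 -0.0292  0.0434]
 [ 0.0501 -0.0096  0.0443]
 [ 0.0503  0.0096  0.0429]
 [ 0.05    0.0306  0.0434]
 [ 0.0413 -0.0146  0.0944]
 [ 0.041   0.0034  0.0952]
 [ 0.0412  0.0197  0.0937]
 [ 0.0408  0.0377  0.0946]
 [ 0.0462 -0.0163  0.0938]
 [ 0.0458  0.0018  0.0946]
 [ 0.0455  0.0197  0.095 ]
 [ 0.0455  0.0364  0.0944]
 [ 0.0541 -0.0201  0.0837]
 [ 0.0536 -0.0012  0.0847]
 [ 0.0556  0.0156  0.082 ]
 [ 0.0552  0.0345  0.0829]]
```

View pics/w10.png

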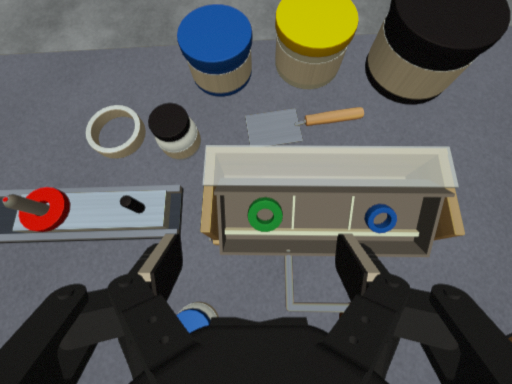

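Run:
```python
from h import *
n=tilt(.66)[:,2];g=np.array([.5903,-.1405,.0752])
print(n);to(g+n*.040,Rt=Rbin(.66));to(g-n*.010,Rt=Rbin(.66))
```

```text
[-0.61152275  0.04383785  0.78999223]
shift mm [-60.8   7.1 130.8] rotvec [-0.017  0.044  0.003]
shift mm [-58.7   8.  180.7] rotvec [-0.017  0.044  0.003]
```

arm_command([
  [70,[-20,2,35],[0,0,0]],
  [70,[-20,2,35],[0,0,0]],
  [70,[-20,2,35],[0,0,0]],
  [70,[0,0,25],[-0.017,0.03,0]],
  [70,[0,0,0],[0,0.02,0]],
  [70,[0,0,0],[0,0,0]],
  [70,[0,0,0],[0,0,0]],
  [70,[0,0,0],[0,0,0]],
])

```text
t: 15.83
position: [0.5559, -0.1278, 0.1994]
eef_rot: [-177.1, -37.1, -4.7]
contact_force: [0.7, -0.2, 0.6]
width: 0.07
grip_force: 0.0
```

Run:
```python
from h import *
c=snap('wrist','w11');print(env.get_state()['joint_pos'],env.get_state()['position'],env.get_state()['eef_rot'])
T=tilt(.66);P=P0+T@[.05,.076,.018]
for o in bore(c,60,P,T[:,2])+bore(c,110,P,T[:,2]): print(o,T.T@(o[1]-P0))
n=T[:,2]
to(np.array([.5903,-.1405,.0752])-n*.010,Rt=Rbin(.66))
```

```text
[ 16.47653543  10.295803    -2.29517939 131.04936896 -73.92326831
   8.54917423  -8.33767399] [ 0.55572117 -0.128092    0.19952493] [-177.1520244   -37.07757349   -4.70228107]
('outer', array([ 0.5898, -0.1404,  0.0748]), 0.024) [0.04995964 0.07552612 0.0179355 ]
('hole', array([ 0.59  , -0.1405,  0.0751]), 0.0112) [0.05030681 0.07544068 0.01804581]
('outer', array([ 0.577 , -0.2882,  0.0732]), 0.0223) [ 0.04724144 -0.0728048   0.01801977]
('hole', array([ 0.575 , -0.2889,  0.0717]), 0.0114) [ 0.04478543 -0.07364598  0.01802714]
('outer', array([ 0.7089, -0.1062,  0.1652]), 0.0256) [0.19729708 0.11815285 0.01801769]
('outer', array([ 0.7438, -0.1002,  0.1919]), 0.0366) [0.24082744 0.1266326  0.01803137]
shift mm [-46.5  15.9 129.9] rotvec [-0.043  0.013 -0.009]
```

```bash
cat > kin.py <<'E'
import numpy as np, itertools
from scipy.spatial.transform import Rotation as R
from scipy.optimize import least_squares
D=[([69.90188627,26.83757519,-.66500629,91.88225024,.34306537,61.38741618,-3.22698814],[.19667674,-.61892549,.2303109],[-179.895,.0066,17.629]),
([37.7175,30.5178,-23.4324,109.978,17.4358,42.83993,.0472],[.511438,-.214496,.094513],[179.913,.128,85.749]),
([10.90916752,34.62158822,-32.51156678,97.22949148,21.91183196,54.72077659,-32.34285],[.61957642,.10377198,.14646106],[-179.9,.1,87.6]),
([18.26518122,19.53396167,-12.2705227,100.9830952,4.61455206,60.04649455,-88.79626],[.56332426,-.11687445,.24679],[-179.9,.1,-3.2]),
([30.7681,4.6089,-17.305,128.3126,-23.0158,13.6039,-58.8809],[.5402,-.1319,.2488],[-179.1,-35.3,-3.9]),
([16.47653543,10.295803,-2.29517939,131.04936896,-73.92326831,8.54917423,-8.33767399],[.55572117,-.128092,.19952493],[-177.152,-37.0776,-4.70228])]
def fk(q,p,s):
    T=np.eye(3);o=np.zeros(3);q=np.radians(q)
    def rz(a):return np.array([[np.cos(a),-np.sin(a),0],[np.sin(a),np.cos(a),0],[0,0,1]])
    def ry(a):return np.array([[np.cos(a),0,np.sin(a)],[0,1,0],[-np.sin(a),0,np.cos(a)]])
    T=rz(s[0]*q[0]+p[8]);o=o+T@[p[0],0,p[1]]
    T=T@ry(q[1]);T=T@rz(s[1]*q[2]);o=o+T@[p[2],0,p[3]]
    T=T@ry(q[3]);o=o+T@[p[4],0,p[5]];T=T@rz(s[2]*q[4])@ry(q[5]);o=o+T@[p[6],0,p[7]]
    T=T@rz(s[3]*q[6]+p[9]);return o,T
def res(p,s):
    e=[]
    for q,x,r in D:
        o,T=fk(q,p,s);Rt=R.from_euler("xyz",r,degrees=True)
        e+=list((o-x)*5)+list((R.from_matrix(T).inv()*Rt).as_rotvec())
    return np.array(e)
if __name__=="__main__":
    best=None
    for s in itertools.product([1,-1],repeat=4):
        for b in(0,1.57,3.14,-1.57):
            f=least_squares(res,[0,.33,0,.35,0,.35,0,.25,0,b],args=(s,))
            if best is None or f.cost<best[0]: best=(f.cost,s,f.x)
    print(best);np.savez("kin.npz",s=best[1],p=best[2]);print(res(best[2],best[1]).reshape(-1,6).round(4))
E
python3 kin.py
```

```text
(np.float64(0.002353705605133434), (-1, -1, -1, -1), array([ 7.38830658e-03,  3.17769618e-01, -8.89028666e-04,  5.14501259e-01,
        1.32924723e-02,  4.71596061e-01,  9.53987151e-05,  3.10507596e-01,
       -5.34555187e-02,  1.52075380e+00]))
[[-0.012   0.0173 -0.0091 -0.     -0.0001 -0.0034]
 [ 0.0063  0.0084  0.0122 -0.0001  0.0001 -0.0034]
 [ 0.0215 -0.0071  0.0079 -0.0002 -0.002  -0.0045]
 [ 0.0055  0.0084 -0.0088  0.0003 -0.0007 -0.0028]
 [ 0.0189 -0.0037 -0.0055  0.0314 -0.0001  0.0067]
 [-0.0169  0.0169  0.0033  0.0323 -0.0013  0.0074]]
```

```bash
cat > ik.py <<'E'
from kin import *
from h import *
k=np.load("kin.npz");p=k["p"];s=k["s"]
LO=np.array([-144.91,-17.63,-89.93,15.96,-74.01,8.47,-167.45])+1;HI=np.array([144.91,115.5,88.59,139.68,254.01,105.57,167.45])-1
def ik(x,Rt,q0=None,n=30,seed=0):
    g=np.random.default_rng(seed);out=[]
    for i in range(n):
        st=q0 if q0 is not None and i==0 else g.uniform(LO,HI)
        ref=np.array(q0 if q0 is not None else (LO+HI)/2)
        def f(q):
            o,T=fk(q,p,s);return np.r_[(o-x)*10,(R.from_matrix(T).inv()*Rt).as_rotvec()*3,1e-5*(q-ref)]
        r=least_squares(f,st,bounds=(LO,HI))
        if np.abs(r.fun[:6]).max()<.03: out.append(r.x)
    return out
E
python3 - <<'E'
from ik import *
n=tilt(.66)[:,2];g=np.array([.5903,-.1405,.0752])
for th,yaw in((.66,0),(.66,180),(.45,0),(.45,180)):
  for hh in(-.01,.12):
    sol=ik(g+n*hh,Rbin(th)*R.from_euler("z",yaw,degrees=True),n=40)
    u={tuple((q/25).round().astype(int)):q for q in sol}
    print(th,yaw,hh);[print("   ",q.round(0)) for q in list(u.values())[:6]]
E
```

```text
0.66 0 -0.01
    [  73.   84.  -86.  128.  122.   64. -159.]
    [ 17.  31.  -4. 128. 202.  18.  78.]
    [  7.  31.   8. 128. 215.  20.  62.]
0.66 0 0.12
    [  83.   52.  -89.  136.  103.   43. -165.]
    [ 69.  21. -60. 136. 119.   9. 166.]
    [ 24.  12.  -8. 136. 242.   9.  39.]
0.66 180 -0.01
    [ 56.  44. -51. 128. 134.  26. -19.]
0.66 180 0.12
    [ 69.  21. -60. 136. 119.   9. -13.]
    [  24.   12.   -8.  136.  242.    9. -141.]
0.45 0 -0.01
    [  36.   33.  -28.  121.   67.    9. -144.]
    [  6.  30.   8. 121. -67.   9. -17.]
    [-43.  77.  86. 121. 253.  75. -12.]
0.45 0 0.12
    [ 26.  12. -12. 129. -13.  15. -67.]
0.45 180 -0.01
    [ 41.  34. -34. 121.  75.  13.  30.]
    [-43.  80.  88. 120. 252.  77. 166.]
    [  6.  30.   8. 121. -67.   9. 163.]
0.45 180 0.12
    [ 76.  33. -76. 128.  66.  31.  41.]
    [ 73.  28. -70. 128.  58.  25.  47.]
```

Run:
```python
from ik import *
n=tilt(.66)[:,2];g=np.array([.5903,-.1405,.0752]);b=np.array([.576,-.2887,.0723])
q0=np.array([18,20,-12,101,5,60,-89.])
for c in(g,b):
 for th in(.3,.38):
  m=tilt(th)[:,2]
  for hh in(.12,.05,.0):
    sol=ik(c-n*.01+m*hh,Rbin(th),q0,n=1)
    print(th,hh,[q.round(0) for q in sol])
for th in(-.3,-.38):
  for z in(.15,.06): print("post",[q.round(0) for q in ik(np.array([.6225,.1755,z]),R.from_euler("xyz",[180,0,-2],degrees=True)*R.from_rotvec([0,th,0]),q0,n=1)])
to([.5557,-.1281,.22],Rt=Rbin(.35))
print(env.get_state()['joint_pos'])
```

```text
0.3 0.12 [array([ 24.,  17., -13., 117.,   1.,  30., -83.])]
0.3 0.05 [array([ 22.,  25., -12., 116.,   5.,  22., -87.])]
0.3 0.0 [array([ 20.,  31., -10., 115.,   7.,  17., -88.])]
0.38 0.12 [array([ 27.,  15., -15., 121.,  -1.,  23., -81.])]
0.38 0.05 [array([ 24.,  24., -14., 120.,   5.,  15., -86.])]
0.38 0.0 [array([ 21.,  30., -11., 118.,   7.,  10., -87.])]
0.3 0.12 [array([ 41.,  22., -15., 111.,  -4.,  33., -64.])]
0.3 0.05 [array([ 41.,  29., -17., 110.,   2.,  26., -69.])]
0.3 0.0 [array([ 40.,  35., -17., 109.,   6.,  22., -72.])]
0.38 0.12 [array([ 47.,  20., -20., 115.,  -7.,  27., -59.])]
0.38 0.05 [array([ 47.,  29., -22., 114.,   2.,  20., -67.])]
0.38 0.0 [array([ 44.,  35., -21., 112.,   7.,  15., -72.])]
post [array([  -8.,   41.,  -14.,   81.,    4.,   75., -113.])]
post [array([  -9.,   48.,  -13.,   83.,    5.,   67., -113.])]
post [array([  -8.,   44.,  -14.,   78.,    3.,   80., -113.])]
post [array([  -8.,   50.,  -13.,   79.,    4.,   72., -112.])]
shift mm [ 12.3  -0.8 -16.3] rotvec [-0.044 -0.297 -0.002]
[ 16.47653543  10.295803    -2.29517939 131.04936896 -73.92326831
   8.54917423  -8.33767399]
```

arm_command([
  [70,[0,0,-10],[-0.012,-0.1,0]],
  [70,[0,0,-10],[-0.012,-0.1,0]],
  [70,[0,0,0],[-0.012,-0.1,0]],
  [70,[0,0,0],[0,0,0]],
  [70,[0,0,0],[0,0,0]],
])

```text
t: 16.3
position: [0.559, -0.1175, 0.206]
eef_rot: [-176.5, -31.8, -3.6]
contact_force: [-0.5, -0.3, 0.2]
width: 0.0699
grip_force: 0.0
```

Run:
```python
from h import *
s=env.get_state();print(s['joint_pos'].round(1),s['position'],s['eef_rot'])
n=tilt(.66)[:,2];g=np.array([.5903,-.1405,.0752])
to(g-n*.008+tilt(.32)[:,2]*.05,Rt=Rbin(.32))
```

```text
[  1.1   9.8  13.2 127.9 -43.9  15.9 -39.4] [ 0.55899691 -0.1174909   0.20597298] [-176.46854096  -31.81544278   -3.64225794]
shift mm [-28.7  26.2  86.2] rotvec [-0.065 -0.235  0.015]
```

arm_command([
  [70,[0,10,0],[-0.02,-0.08,0]],
  [70,[0,10,0],[-0.02,-0.08,0.015]],
  [70,[0,6,0],[-0.025,-0.08,0]],
  [70,[0,0,0],[0,0,0]],
  [70,[0,0,0],[0,0,0]],
  [70,[0,0,0],[0,0,0]],
])

```text
t: 16.8
position: [0.5562, -0.1409, 0.2029]
eef_rot: [-179.5, -18.7, -4.1]
contact_force: [-0.9, 0.4, -0.5]
width: 0.0702
grip_force: 0.0
```

Run:
```python
from h import *
s=env.get_state();print(s['joint_pos'].round(1),s['position'],s['eef_rot'])
n=tilt(.66)[:,2];g=np.array([.5903,-.1405,.0752])
to(g-n*.008+tilt(.32)[:,2]*.05,Rt=Rbin(.32))
```

```text
[-10.5  13.7  26.6 119.5 -19.2  31.2 -64.6] [ 0.55622573 -0.14090912  0.20293938] [-179.53803564  -18.69058523   -4.12023376]
shift mm [-5.8 -2.1 89.5] rotvec [-0.008 -0.006 -0.   ]
```

arm_command([
  [70,[-2,0,30],[0,0,0]],
  [70,[-2,-1,30],[0,0,0]],
  [70,[-2,-1,29],[0,0,0]],
  [70,[0,0,30],[0,0,0]],
  [70,[0,0,0],[0,0,0]],
  [70,[0,0,0],[0,0,0]],
])

```text
t: 17.3
position: [0.5876, -0.1417, 0.0876]
eef_rot: [-179.6, -18.5, -4.2]
contact_force: [0.1, -0.1, 0.9]
width: 0.0703
grip_force: 0.0
```

Run:
```python
from h import *
s=env.get_state();print(s['joint_pos'].round(1),s['position'],s['eef_rot'],s['contact_force'])
c=snap('wrist','w12')
n=tilt(.66)[:,2];P=P0+tilt(.66)@[.05,.076,.018]
for o in bore(c,60,P,n): print(o)
g=np.array([.5903,-.1405,.0752])
to(g-n*.008,Rt=Rbin(.32))
```

```text
[ -1.5  27.2  16.3 119.  -32.6  19.1 -52.7] [ 0.58764502 -0.14173197  0.08763485] [-179.61584637  -18.47629461   -4.21893295] [ 0.1025499  -0.066663    0.94087664]
('outer', array([ 0.5886, -0.1407,  0.074 ]), 0.0227)
shift mm [-0.6 -1.6 21.5] rotvec [-0.005 -0.006 -0.002]
```

View pics/w12.png

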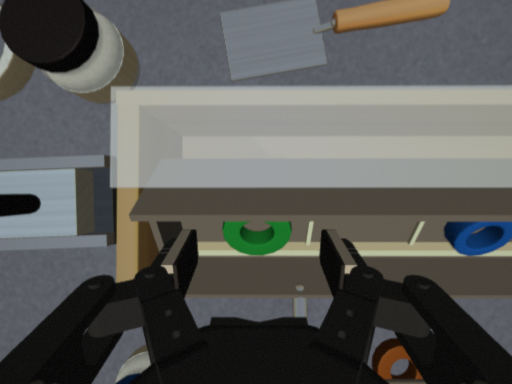

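arm_command([
  [66,[0,-1,10],[0,0,0]],
  [64,[0,0,10],[0,0,0]],
  [62,[0,0,0],[0,0,0]],
  [30,[0,0,0],[0,0,0]],
  [30,[0,0,0],[0,0,0]],
  [30,[0,0,0],[0,0,0]],
  [30,[0,0,0],[0,0,0]],
  [30,[0,0,0],[0,0,0]],
  [30,[0,0,0],[0,0,0]],
], squeeze=60)

```text
t: 18.1
position: [0.5964, -0.1408, 0.0713]
eef_rot: [-179.7, -18.7, -4.1]
contact_force: [-3.5, 0.9, 6.8]
width: 0.0408
grip_force: 59.9
```

arm_command([
  [30,[-4,0,-11],[0,0,0]],
  [30,[-6,0,-18],[0,0,0]],
  [30,[-5,0,-30],[0,0,0]],
  [30,[0,0,-30],[0,0,0]],
  [30,[0,0,0],[0,0,0]],
  [30,[0,0,0],[0,0,0]],
  [30,[0,0,0],[0,0,0]],
])

```text
t: 18.68
position: [0.5536, -0.1376, 0.1501]
eef_rot: [-179.7, -18.7, -4.0]
contact_force: [-1.0, 0.5, -1.0]
width: 0.0407
grip_force: 60.6
```

Run:
```python
from h import *
s=env.get_state();print(s['joint_pos'].round(1),s['position'],s['eef_rot'],s['contact_force'],s['width'])
c=snap('wrist','w13')
to([s['position'][0],s['position'][1],.24],Rt=R.from_euler("xyz",[180,0,-2],degrees=True)*R.from_rotvec([0,-.34,0]))
cv2.imwrite("pics/w13m.png",cv2.resize(c['frame'][120:340,120:400],(700,550)))
```

```text
[ -7.9  18.3  23.6 122.1 -26.1  24.6 -58.2] [ 0.55359639 -0.13759289  0.15013898] [-179.68719219  -18.70308221   -4.03620694] [-1.0334183   0.45449259 -1.03289888] 0.04073212528019114
shift mm [ 29.1  -0.6 -85.7] rotvec [-0.005 -0.665 -0.035]
```

View pics/w13m.png

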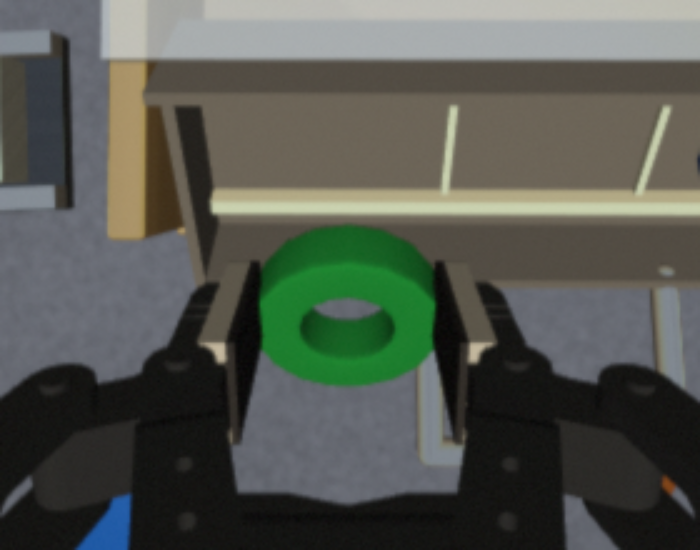

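```bash
cat >> h.py <<'E'
def facefit(c,hue,box=(120,150,400,320)):
    "held ring's top face in tool frame: normal, centre"
    h=cv2.cvtColor(c["frame"],cv2.COLOR_BGR2HSV);d=np.abs((h[...,0].astype(int)-hue+90)%180-90)
    v=h[...,2];m=(d<14)&(h[...,1]>110);x0,y0,x1,y1=box;k=np.zeros_like(m);k[y0:y1,x0:x1]=1;m&=k
    m&=v>np.percentile(v[m],35);m=cv2.erode(m.astype(np.uint8),np.ones((3,3)))
    ys,xs=np.nonzero(m);z=c["range_z"][ys,xs];ok=z>0;xs,ys,z=xs[ok],ys[ok],z[ok]
    X=np.c_[(xs-c["cx"])/c["fx"]*z,(ys-c["cy"])/c["fy"]*z,z]@c["pose"][:3,:3].T+c["pose"][:3,3]
    q,r=tcp();X=r.inv().apply(X-q);w=np.ones(len(X),bool)
    for _ in range(6):
        A=np.c_[X[:,:2],np.ones(len(X))];co=np.linalg.lstsq(A[w],X[w,2],rcond=None)[0];e=np.abs(X[:,2]-A@co);w=e<max(.0015,np.median(e))
    n=np.array([co[0],co[1],-1]);n/=np.linalg.norm(n)
    (a,b),rad=cv2.minEnclosingCircle(X[w][:,:2].astype(np.float32))
    print("n",n.round(3),"mid mm",(X[w].mean(0)*1000).round(1),"circ",round(a*1000,1),round(b*1000,1),round(rad*1000,1),"npts",w.sum(),len(X),"rms",X[w,2].std().round(4))
E
python3 - <<'E'
from h import *
c=dict(np.load('w13.npz'));facefit(c,60)
E
```

```text
n [-0.336 -0.005 -0.942] mid mm [-4.   0.  -5.9] circ -6.1 0.2 21.4 npts 1848 1962 rms 0.0043
```

arm_command([
  [30,[11,0,-33],[0,0,0]],
  [30,[11,0,-33],[0,0,0]],
  [30,[0,0,0],[0,-0.111,0]],
  [30,[0,0,0],[0,-0.111,0]],
  [30,[0,0,0],[0,-0.111,0]],
  [30,[0,0,0],[0,-0.111,0]],
  [30,[0,0,0],[0,-0.111,0]],
  [30,[0,0,0],[0,-0.111,0]],
  [30,[0,0,0],[0,0,0]],
  [30,[0,0,0],[0,0,0]],
  [30,[0,0,0],[0,0,0]],
])

```text
t: 19.65
position: [0.5525, -0.139, 0.2185]
eef_rot: [-179.7, 19.5, -3.9]
contact_force: [-0.3, -0.2, 0.2]
width: 0.0402
grip_force: 60.8
```

Run:
```python
from h import *
s=env.get_state();print(s['joint_pos'].round(1),s['position'],s['eef_rot'],s['contact_force'],s['width'])
c=snap('wrist','w14');facefit(c,60)
q,r=tcp();off=np.array([.8,0,7.2])/1000
for z in(q[2]-.01,.13):
  t=np.array([.6225,.1755,z])-r.apply(off);print(t);to(t,Rt=r)
```

```text
[-11.7  33.   31.2  91.5 -12.2  79.3 -71.6] [ 0.55253718 -0.13896015  0.21848424] [-179.72085189   19.50114386   -3.94739543] [-0.32518393 -0.16298033  0.24836971] 0.04023121925153044
n [-0.338 -0.004 -0.941] mid mm [-4.9  0.2 -4.6] circ -7.2 0.2 21.6 npts 1926 1940 rms 0.0043
[0.62413375 0.17534899 0.21649801]
shift mm [  47.9 -318.6  -12.1] rotvec [0. 0. 0.]
[0.62413375 0.17534899 0.13705606]
shift mm [  74.4 -318.2   62.8] rotvec [0. 0. 0.]
```

arm_command([
  [30,[6,-39.8,-1.5],[0,0,0]],
  [30,[6,-39.8,-1.5],[0,0,0]],
  [30,[6,-39.8,-1.5],[0,0,0]],
  [30,[6,-39.8,-1.5],[0,0,0]],
  [30,[6,-39.8,-1.5],[0,0,0]],
  [30,[6,-39.8,-1.5],[0,0,0]],
  [30,[6,-39.8,-1.5],[0,0,0]],
  [30,[6,-39.8,-1.5],[0,0,0]],
  [30,[13,0,35],[0,0,0]],
  [30,[13,0,37],[0,0,0]],
  [30,[0,0,0],[0,0,0]],
  [30,[0,0,0],[0,0,0]],
])

```text
t: 20.7
position: [0.6236, 0.1752, 0.1396]
eef_rot: [-179.8, 19.6, -4.0]
contact_force: [-0.0, -0.8, -0.5]
width: 0.041
grip_force: 60.9
```

Run:
```python
from h import *
s=env.get_state();print(s['position'],s['eef_rot'],s['contact_force'],s['width'])
c=snap('wrist','w15');facefit(c,60)
q,r=tcp();off=np.array([0,0,7.7])/1000
for z in(.13,.12,.06,.05):
  t=np.array([.6225,.1758,z])-r.apply(off);print(t);to(t,Rt=r)
```

```text
[0.62356025 0.17519978 0.13960909] [-179.7767487    19.64385197   -3.97689264] [-0.02746587 -0.75435865 -0.48573834] 0.04102326454087249
n [-0.335 -0.008 -0.942] mid mm [-6.3  0.2 -2.9] circ -8.3 0.1 21.4 npts 1933 1945 rms 0.0042
[0.62504902 0.17558267 0.13726259]
shift mm [ 1.2 -0.4  4.3] rotvec [0. 0. 0.]
[0.62504902 0.17558267 0.12726259]
shift mm [ 4.5 -0.4 13.8] rotvec [0. 0. 0.]
[0.62504902 0.17558267 0.06726259]
shift mm [24.4 -0.1 70.3] rotvec [0. 0. 0.]
[0.62504902 0.17558267 0.05726259]
shift mm [27.7 -0.  79.8] rotvec [0. 0. 0.]
```

View pics/w15.png

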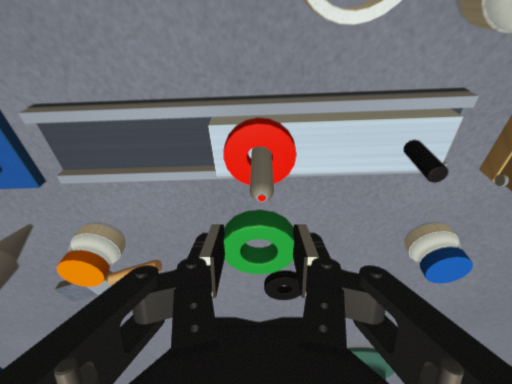

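Run:
```python
from h import *
c=dict(np.load('w15.npz'))
q,r=tcp()
d=reddot(c,[.6225,.1755,.101],12);print(d,plane(c,d[0],d[1],.101))
n=np.array([0,0,1.]);P=q+r.apply([-.006,0,-.003]);print("top z",P)
for o in bore(c,60,P,n): print(o)
u,v=258,240  # mean
```

```text
(np.float64(261.4146341463415), np.float64(197.65853658536585), np.int64(41)) [0.62128207 0.17317038 0.101     ]
top z [0.62070692 0.17540142 0.14654281]
('outer', array([0.623 , 0.1731, 0.1465]), 0.0279)
('hole', array([0.6251, 0.1749, 0.1465]), 0.008)
```

arm_command([
  [30,[1.5,0.5,-0.5],[0,0,0]],
  [30,[0,0,0],[0,0,0]],
  [30,[3.3,0,9.4],[0,0,0]],
  [30,[3.3,0,9.4],[0,0,0]],
  [30,[3.3,0,9.4],[0,0,0]],
  [30,[2.7,0,7.5],[0,0,0]],
  [30,[2.7,0,7.5],[0,0,0]],
  [30,[0,0,0],[0,0,0]],
  [30,[0,0,0],[0,0,0]],
])

```text
t: 21.5
position: [0.6271, 0.1745, 0.0928]
eef_rot: [-179.8, 19.5, -4.0]
contact_force: [2.5, -2.6, -2.3]
width: 0.0403
grip_force: 60.8
```

arm_command([
  [30,[2.7,0,7.5],[0,0,0]],
  [30,[2.7,0,7.5],[0,0,0]],
  [30,[2.7,0,7.5],[0,0,0]],
  [30,[2,0,5.6],[0,0,0]],
  [30,[0,0,0],[0,0,0]],
  [30,[0,0,0],[0,0,0]],
])

```text
t: 22.0
position: [0.6272, 0.1747, 0.0625]
eef_rot: [-179.8, 19.4, -4.0]
contact_force: [4.2, -3.9, -4.0]
width: 0.0406
grip_force: 60.9
```

Run:
```python
from h import *
s=env.get_state();print(s['position'],s['eef_rot'],s['contact_force'],s['width'])
c=snap('wrist','w16');facefit(c,60)
cv2.imwrite("pics/w16m.png",cv2.resize(c['frame'][100:340,120:400],(700,600)))
```

```text
[0.62722911 0.17470878 0.06251104] [-179.81013297   19.43278887   -3.95210982] [ 4.19482565 -3.94918756 -3.9858627 ] 0.040641183582720605
n [-0.343 -0.007 -0.939] mid mm [-1.8 -0.1 -6.7] circ -7.2 0.5 21.3 npts 1466 1469 rms 0.0035
```

View pics/w16m.png

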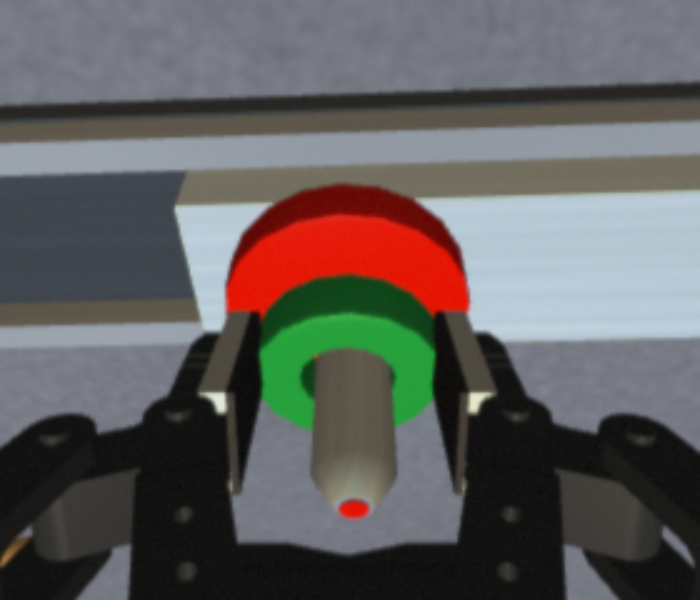

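Green is threaded on the post, slightly above red. Lower the last bit and let go.

arm_command([
  [30,[1.3,0,3.7],[0,0,0]],
  [30,[0.7,0,1.9],[0,0,0]],
  [30,[0,0,0],[0,0,0]],
  [30,[0,0,0],[0,0,0]],
])

```text
t: 22.38
position: [0.6273, 0.1749, 0.0573]
eef_rot: [-179.8, 19.4, -3.9]
contact_force: [3.8, -3.4, -1.4]
width: 0.0403
grip_force: 61.5
```

arm_command([
  [66,[0,0,0],[0,0,0]],
  [66,[0,0,0],[0,0,0]],
  [66,[0,0,0],[0,0,0]],
  [66,[-5,0,-15],[0,0,0]],
  [66,[-10,0,-28],[0,0,0]],
  [66,[-10,0,-28],[0,0,0]],
  [66,[-10,0,-28],[0,0,0]],
  [66,[0,0,0],[0,0,0]],
  [66,[0,0,0],[0,0,0]],
  [66,[0,0,0],[0,0,0]],
])

```text
t: 23.22
position: [0.6265, 0.1758, 0.1637]
eef_rot: [-179.7, 19.5, -3.8]
contact_force: [-0.6, 0.2, -1.0]
width: 0.0661
grip_force: 0.0
```

Run:
```python
from h import *
s=env.get_state();print(s['joint_pos'].round(1),s['position'],s['eef_rot'])
c=snap('wrist','w17')
h=cv2.cvtColor(c["frame"],cv2.COLOR_BGR2HSV)
def ht(cx,cy,z,r):
    return [depth(c,*[int(round(x)) for x in p],r=0)[2].round(4) for p in proj(c,[[cx+r*np.cos(a),cy+r*np.sin(a),z] for a in np.arange(0,6.28,.785)])]
print(ht(.6225,.1755,.063,.017),ht(.6225,.1755,.049,.0275))
to([.562,-.29,.22],Rt=Rbin(.32))
```

```text
[-30.5  42.6  24.5  80.8 -21.3  80.  -95.5] [0.62654936 0.17581833 0.16368196] [-179.65883713   19.48398721   -3.84674988]
[np.float64(0.0637), np.float64(0.0646), np.float64(0.0643), np.float64(0.0644), np.float64(0.099), np.float64(0.0642), np.float64(0.0639), np.float64(0.0639)] [np.float64(0.0496), np.float64(0.05), np.float64(0.0489), np.float64(0.0635), np.float64(0.099), np.float64(0.0624), np.float64(0.0495), np.float64(0.0503)]
shift mm [-49.9 468.7 -45.5] rotvec [-0.005  0.661  0.003]
```

arm_command([
  [66,[-14,0,-34],[0,0,0]],
  [66,[-7,0,-20],[0,0,0]],
  [66,[-3,39.4,0],[0,0,0]],
  [66,[-3,39.4,0],[0,0,0]],
  [66,[-3,39.4,0],[0,0,0]],
  [66,[-3,39.4,0],[0,0,0]],
  [66,[-3,39.4,0],[0,0,0]],
  [66,[-3,39.4,0],[0,0,0]],
  [66,[-3,39.4,0],[0,0,0]],
  [66,[-3,39.4,0],[0,0,0]],
  [66,[-3,39.4,0],[0,0,0]],
  [66,[-3,39.4,0],[0,0,0]],
])

```text
t: 24.27
position: [0.5684, -0.2172, 0.228]
eef_rot: [-179.7, 19.6, -3.9]
contact_force: [1.3, -0.3, -0.9]
width: 0.0659
grip_force: 0.0
```

arm_command([
  [66,[-1,39.4,0],[0,0,0]],
  [66,[-1,39.4,0],[0,0,0]],
  [66,[0,0,0],[0,0.11,0]],
  [66,[0,0,0],[0,0.11,0]],
  [66,[0,0,0],[0,0.11,0]],
  [66,[0,0,0],[0,0.11,0]],
  [66,[0,0,0],[0,0.11,0]],
  [66,[0,0,0],[0,0.11,0]],
  [66,[0,0,0],[0,0,0]],
  [66,[0,0,0],[0,0,0]],
  [66,[0,0,0],[0,0,0]],
])

```text
t: 25.18
position: [0.563, -0.2943, 0.2294]
eef_rot: [-179.7, -18.2, -4.0]
contact_force: [0.4, 1.1, 0.8]
width: 0.0659
grip_force: 0.0
```

Run:
```python
from h import *
s=env.get_state();print(s['joint_pos'].round(1),s['position'],s['eef_rot'])
c=snap('wrist','w18')
n=tilt(.66)[:,2];P=P0+tilt(.66)@[.046,-.076,.018]
for o in bore(c,110,P,n): print(o)
b=np.array([.5755,-.2890,.0720])
print([depth(c,*[int(round(x)) for x in p],r=0).round(4) for p in proj(c,[b+tilt(.66)@[.015*np.cos(a),.015*np.sin(a),0] for a in np.arange(0,6.28,1.57)])])
to(b-n*.008+tilt(.32)[:,2]*.03,Rt=Rbin(.32))
```

```text
[  5.9  18.9  27.5 108.8 -26.5  40.8 -44.9] [ 0.56299156 -0.29426723  0.2294291 ] [-179.70857382  -18.24249838   -4.02762351]
('outer', array([ 0.4112,  0.0714, -0.0751]), 0.0704)
('outer', array([ 0.5771, -0.2906,  0.0734]), 0.0211)
('hole', array([ 0.5778, -0.2911,  0.0739]), 0.0102)
('outer', array([ 0.7268, -0.1861,  0.1834]), 0.0222)
('outer', array([ 0.7418, -0.1633,  0.1938]), 0.0249)
[array([ 0.5869, -0.2901,  0.0806]), array([ 0.5771, -0.2736,  0.0717]), array([ 0.5633, -0.2881,  0.0631]), array([ 0.5738, -0.3034,  0.0718])]
shift mm [-35.7  -5.5 130.7] rotvec [-0.005  0.001  0.002]
```

arm_command([
  [64,[-9,-1,36],[0,0,0]],
  [62,[-9,-1,36],[0,0,0]],
  [60,[-9,-1,36],[0,0,0]],
  [58,[-8,-1.3,36],[0,0,0]],
  [58,[0,0,0],[0,0,0]],
  [58,[0,0,0],[0,0,0]],
  [58,[0,0,0],[0,0,0]],
])

```text
t: 25.82
position: [0.5761, -0.2913, 0.0833]
eef_rot: [-179.8, -18.4, -4.0]
contact_force: [1.2, 0.1, 0.8]
width: 0.0577
grip_force: 0.0
```

Run:
```python
from h import *
s=env.get_state();print(s['joint_pos'].round(1),s['position'],s['eef_rot'],s['contact_force'])
c=snap('wrist','w19')
n=tilt(.66)[:,2];P=P0+tilt(.66)@[.046,-.076,.018]
for o in bore(c,110,P,n): print(o)
b=np.array([.5765,-.2902,.0727]);to(b-n*.008,Rt=Rbin(.32))
cv2.imwrite("pics/w19m.png",cv2.resize(c['frame'][100:340,120:400],(700,600)))
```

```text
[ 13.8  31.3  17.3 112.5 -40.4  25.6 -31.6] [ 0.57606725 -0.29129764  0.08326337] [-179.79279314  -18.42818762   -4.03681057] [1.2111154  0.10501412 0.7634992 ]
('outer', array([ 0.5758, -0.2906,  0.0724]), 0.0203)
('hole', array([ 0.5796, -0.291 ,  0.0754]), 0.0087)
shift mm [-1.1 -1.2 18.6] rotvec [-0.003 -0.003  0.001]
```

View pics/w19m.png

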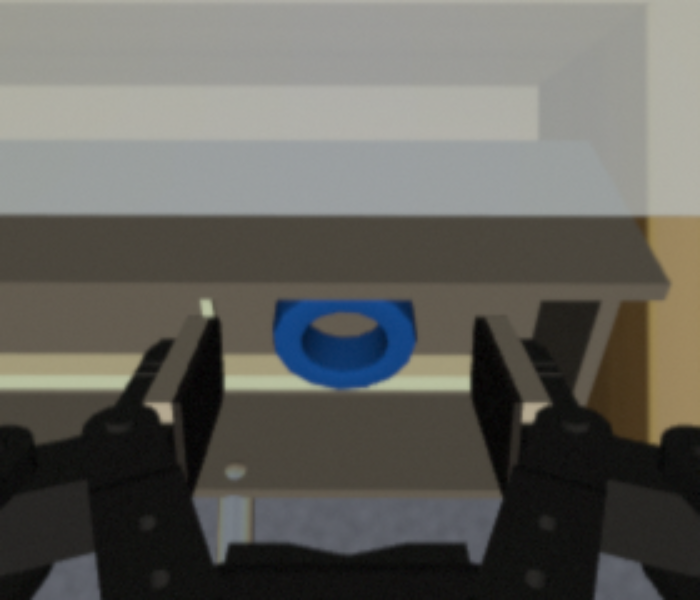

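arm_command([
  [56,[-1,-0.5,9],[0,0,0]],
  [54,[0,0,9],[0,0,0]],
  [52,[0,0,0],[0,0,0]],
  [22,[0,0,0],[0,0,0]],
  [22,[0,0,0],[0,0,0]],
  [22,[0,0,0],[0,0,0]],
  [22,[0,0,0],[0,0,0]],
  [22,[0,0,0],[0,0,0]],
  [22,[-4,0,-11],[0,0,0]],
  [22,[-6,0,-18],[0,0,0]],
  [22,[-5,0,-30],[0,0,0]],
  [22,[0,0,0],[0,0,0]],
], squeeze=70)

```text
t: 26.87
position: [0.5457, -0.2903, 0.12]
eef_rot: [-179.9, -18.6, -4.2]
contact_force: [-0.4, -0.8, 0.3]
width: 0.0336
grip_force: 69.7
```

arm_command([
  [22,[11,0,-33],[0,0,0]],
  [22,[11,0,-33],[0,0,0]],
  [22,[11,0,-33],[0,0,0]],
  [22,[0,0,0],[0,-0.111,0]],
  [22,[0,0,0],[0,-0.111,0]],
  [22,[0,0,0],[0,-0.111,0]],
  [22,[0,0,0],[0,-0.111,0]],
  [22,[0,0,0],[0,-0.111,0]],
  [22,[0,0,0],[0,-0.111,0]],
  [22,[0,0,0],[0,0,0]],
  [22,[0,0,0],[0,0,0]],
  [22,[0,0,0],[0,0,0]],
])

```text
t: 27.87
position: [0.5458, -0.2891, 0.2201]
eef_rot: [-179.7, 19.8, -4.0]
contact_force: [0.0, 0.2, 0.2]
width: 0.0332
grip_force: 69.9
```

Run:
```python
from h import *
s=env.get_state();print(s['joint_pos'].round(1),s['position'],s['eef_rot'],s['contact_force'],s['width'])
c=snap('wrist','w20');facefit(c,110)
q,r=tcp()
t=np.array([.6222,.1755,q[2]]);to(t,Rt=r)
```

```text
[  0.5  37.7  33.4  84.6 -11.1  81.2 -59.2] [ 0.54583867 -0.28913167  0.22007883] [-179.73643392   19.75952099   -3.97123613] [0.01961105 0.17925704 0.23970189] 0.03323676908204061
n [-0.324 -0.007 -0.946] mid mm [-0.9  0.  -7.1] circ -2.6 0.6 18.0 npts 1202 1272 rms 0.0036
shift mm [  41.4 -469.1  -12.6] rotvec [0. 0. 0.]
```

arm_command([
  [22,[3.4,-39.1,-1],[0,0,0]],
  [22,[3.4,-39.1,-1],[0,0,0]],
  [22,[3.4,-39.1,-1],[0,0,0]],
  [22,[3.4,-39.1,-1],[0,0,0]],
  [22,[3.4,-39.1,-1],[0,0,0]],
  [22,[3.4,-39.1,-1],[0,0,0]],
  [22,[3.4,-39.1,-1],[0,0,0]],
  [22,[3.4,-39.1,-1],[0,0,0]],
  [22,[3.4,-39.1,-1],[0,0,0]],
  [22,[3.4,-39.1,-1],[0,0,0]],
  [22,[3.4,-39.1,-1],[0,0,0]],
  [22,[3.4,-39.1,-1],[0,0,0]],
])

```text
t: 28.92
position: [0.6216, 0.1774, 0.2219]
eef_rot: [-179.6, 19.6, -4.0]
contact_force: [0.3, -0.9, 0.3]
width: 0.0336
grip_force: 69.9
```

arm_command([
  [22,[12,0,33],[0,0,0]],
  [22,[12,0,33],[0,0,0]],
  [22,[4,0,11],[0,0,0]],
  [22,[0,0,0],[0,0,0]],
  [22,[0,0,0],[0,0,0]],
  [22,[0,0,0],[0,0,0]],
])

```text
t: 29.42
position: [0.6233, 0.1761, 0.1405]
eef_rot: [-179.6, 19.6, -4.0]
contact_force: [0.9, 0.4, -0.2]
width: 0.0334
grip_force: 70.0
```

Run:
```python
from h import *
s=env.get_state();print(s['position'],s['eef_rot'],s['contact_force'],s['width'])
c=snap('wrist','w21');facefit(c,110)
d=reddot(c,[.6225,.1755,.101],12);print(d,plane(c,d[0],d[1],.101))
q,r=tcp();P=q+r.apply([-.0015,0,-.007]);print("top",P)
for o in bore(c,110,P,np.array([0,0,1.])):
    if np.hypot(*(o[1]-P)[:2])<.03: print(o)
```

```text
[0.62333145 0.17605718 0.1405367 ] [-179.63936412   19.60219429   -3.96161614] [ 0.94426974  0.38103628 -0.21954258] 0.03338595824643765
n [-0.324 -0.007 -0.946] mid mm [-1.5  0.4 -7.7] circ -2.9 0.7 17.7 npts 1188 1227 rms 0.0036
(np.float64(262.2682926829268), np.float64(196.5609756097561), np.int64(41)) [0.62132918 0.17345582 0.101     ]
top [0.62437477 0.17619887 0.14769415]
('outer', array([0.6267, 0.176 , 0.1477]), 0.0243)
('hole', array([0.629 , 0.1754, 0.1477]), 0.0084)
```

arm_command([
  [22,[-1.4,1,0.5],[0,0,0]],
  [22,[0,0,0],[0,0,0]],
  [22,[3.3,0,9.4],[0,0,0]],
  [22,[3.3,0,9.4],[0,0,0]],
  [22,[3.3,0,9.4],[0,0,0]],
  [22,[2.7,0,7.5],[0,0,0]],
  [22,[2.7,0,7.5],[0,0,0]],
  [22,[0,0,0],[0,0,0]],
  [22,[0,0,0],[0,0,0]],
])

```text
t: 30.22
position: [0.6219, 0.1745, 0.0902]
eef_rot: [-179.9, 19.6, -4.0]
contact_force: [5.3, -2.5, -4.5]
width: 0.0336
grip_force: 69.8
```

arm_command([
  [22,[2.7,0,7.5],[0,0,0]],
  [22,[2.7,0,7.5],[0,0,0]],
  [22,[0.7,0,1.9],[0,0,0]],
  [22,[0,0,0],[0,0,0]],
  [22,[0,0,0],[0,0,0]],
])

```text
t: 30.63
position: [0.6219, 0.1745, 0.0726]
eef_rot: [-179.9, 19.6, -4.0]
contact_force: [6.3, -3.7, -1.5]
width: 0.0336
grip_force: 70.1
```

Release, retreat, look.

arm_command([
  [60,[0.7,0,1.5],[0,0,0]],
  [60,[0,0,0],[0,0,0]],
  [60,[0,0,0],[0,0,0]],
  [60,[0,0,0],[0,0,0]],
  [60,[-5,0,-15],[0,0,0]],
  [60,[-10,0,-28],[0,0,0]],
  [60,[-10,0,-28],[0,0,0]],
  [60,[-10,0,-28],[0,0,0]],
  [60,[0,0,0],[0,0,0]],
  [60,[0,0,0],[0,0,0]],
  [60,[0,0,0],[0,0,0]],
])

```text
t: 31.55
position: [0.6206, 0.1761, 0.1779]
eef_rot: [-179.7, 19.8, -3.9]
contact_force: [-0.4, 0.1, -0.3]
width: 0.0602
grip_force: 0.0
```

Run:
```python
from h import *
s=env.get_state();print(s['joint_pos'].round(1),s['position'],s['eef_rot'])
c=snap('wrist','w22')
def ht(cx,cy,z,r):
    return [depth(c,*[int(round(x)) for x in p],r=0)[2].round(4) for p in proj(c,[[cx+r*np.cos(a),cy+r*np.sin(a),z] for a in np.arange(0,6.28,.785)])]
print(ht(.6222,.175,.077,.015));print(ht(.6222,.175,.063,.021));print(ht(.6222,.175,.049,.0275))
x=plane(c,*[0,0],.0)
s=dict(np.load('s4.npz'))
# pin & tip seen by wrist w15: print tip candidates later
cv2.imwrite("pics/w22m.png",cv2.resize(c['frame'][60:300,130:450],(800,600)))
```

```text
[-31.1  41.5  25.3  81.  -21.2  81.3 -95.6] [0.62064227 0.17609026 0.17792403] [-179.67344385   19.81354837   -3.86263801]
[np.float64(0.0789), np.float64(0.0775), np.float64(0.0774), np.float64(0.0773), np.float64(0.1022), np.float64(0.0949), np.float64(0.0779), np.float64(0.0775)]
[np.float64(0.0639), np.float64(0.0646), np.float64(0.0649), np.float64(0.0783), np.float64(0.1025), np.float64(0.0783), np.float64(0.0655), np.float64(0.0641)]
[np.float64(0.0498), np.float64(0.0497), np.float64(0.0498), np.float64(0.0773), np.float64(0.1006), np.float64(0.0782), np.float64(0.0501), np.float64(0.0515)]
```

View pics/w22m.png

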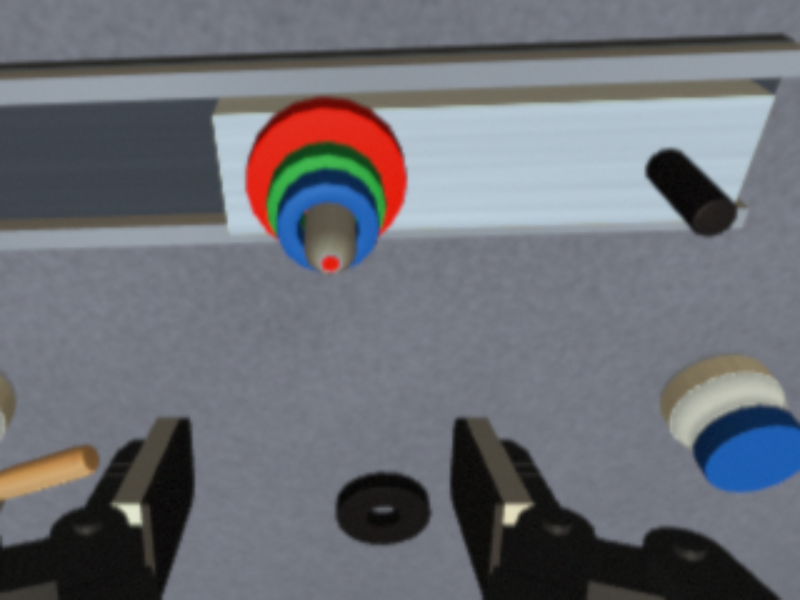

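Run:
```python
from h import *
np.set_printoptions(precision=4,suppress=True)
w=dict(np.load('w15.npz'));print(plane(w,32,228,.123))
def cloud(c):
    v,u=np.mgrid[0:384,0:512];z=c["range_z"];X=np.stack([(u-c["cx"])/c["fx"]*z,(v-c["cy"])/c["fy"]*z,z],-1)@c["pose"][:3,:3].T+c["pose"][:3,3]
    return X,u,v,z>0
for f in("scene0","top0","w15","w22","w18","w10"):
    X,u,v,ok=cloud(dict(np.load(f+".npz")))
    m=ok&(abs(X[...,0]-.627)<.03)&(abs(X[...,1]-.335)<.04)&(X[...,2]>.112)&(X[...,2]<.2)
    P=X[m];print(f,m.sum())
    if m.sum():
        i=np.argsort(P[:,2])[:6];print(np.c_[P[i],u[m][i],v[m][i]])
        for a in(.12,.13,.14,.15,.16): 
            k=abs(P[:,2]-a)<.005
            if k.any(): print(a,k.sum(),P[k].mean(0),P[k].min(0),P[k].max(0))
```

```text
[0.6232 0.3294 0.123 ]
scene0 121
[[  0.6277   0.3252   0.1288 347.     139.    ]
 [  0.6313   0.3239   0.1326 348.     139.    ]
 [  0.6272   0.3244   0.133  347.     138.    ]
 [  0.6303   0.3242   0.1356 348.     138.    ]
 [  0.6324   0.3256   0.1363 349.     138.    ]
 [  0.6288   0.3196   0.142  347.     137.    ]]
0.13 3 [0.6287 0.3245 0.1315] [0.6272 0.3239 0.1288] [0.6313 0.3252 0.133 ]
0.14 6 [0.6303 0.3228 0.1401] [0.6266 0.3196 0.1356] [0.6326 0.3256 0.1422]
0.15 10 [0.6301 0.321  0.1504] [0.623  0.3172 0.1457] [0.6379 0.3269 0.1548]
0.16 21 [0.6319 0.32   0.1598] [0.6194 0.3156 0.1555] [0.6391 0.3283 0.165 ]
top0 90
[[  0.6266   0.324    0.1241 132.     159.    ]
 [  0.6244   0.3156   0.1501 132.     157.    ]
 [  0.6266   0.3156   0.1503 132.     156.    ]
 [  0.6176   0.3197   0.1507 130.     160.    ]
 [  0.6287   0.3155   0.1509 132.     155.    ]
 [  0.6198   0.3174   0.1509 131.     159.    ]]
0.12 1 [0.6266 0.324  0.1241] [0.6266 0.324  0.1241] [0.6266 0.324  0.1241]
0.15 10 [0.6222 0.3183 0.1521] [0.6153 0.3155 0.1501] [0.6323 0.3258 0.1549]
0.16 18 [0.6213 0.319
[... 738 characters left out ...]
49]
w22 2885
[[  0.6272   0.326    0.1242  65.     186.    ]
 [  0.6284   0.3259   0.1246  64.     185.    ]
 [  0.6287   0.3273   0.1248  62.     185.    ]
 [  0.6286   0.3249   0.1249  65.     185.    ]
 [  0.6287   0.3264   0.1249  63.     185.    ]
 [  0.6277   0.3244   0.1251  66.     186.    ]]
0.12 5 [0.6283 0.3261 0.1247] [0.6272 0.3249 0.1242] [0.6287 0.3273 0.1249]
0.13 69 [0.6289 0.3243 0.1309] [0.626  0.3219 0.1251] [0.6318 0.3273 0.135 ]
0.14 153 [0.6302 0.3226 0.1406] [0.6239 0.3193 0.1351] [0.6344 0.3288 0.1448]
0.15 237 [0.6322 0.3204 0.1509] [0.6201 0.3141 0.145 ] [0.6388 0.3313 0.155 ]
0.16 533 [0.6327 0.3196 0.16  ] [0.6193 0.3146 0.155 ] [0.6389 0.3326 0.165 ]
w18 0
w10 0
```

arm_command([
  [60,[0,0,0],[0,0.115,0]],
  [60,[0,0,0],[0,0.115,0]],
  [60,[0,0,0],[0,0.115,0]],
  [60,[0,36,0],[0,0,0]],
  [60,[0,36,0],[0,0,0]],
  [60,[0,36,0],[0,0,0]],
  [60,[0,28,0],[0,0,0]],
  [60,[0,0,0],[0,0,0]],
  [60,[0,0,0],[0,0,0]],
  [60,[0,0,0],[0,0,0]],
])

```text
t: 32.43
position: [0.611, 0.041, 0.1758]
eef_rot: [-179.7, 0.2, -4.0]
contact_force: [0.3, 0.2, -0.6]
width: 0.0601
grip_force: 0.0
```

```bash
cat >> h.py <<'E'
def cloud(c):
    v,u=np.mgrid[0:384,0:512];z=c["range_z"];return np.stack([(u-c["cx"])/c["fx"]*z,(v-c["cy"])/c["fy"]*z,z],-1)@c["pose"][:3,:3].T+c["pose"][:3,3]
E
python3 - <<'E'
from h import *
c=snap('wrist','w23');X=cloud(c)
m=(abs(X[...,0]-.6175)<.02)&(abs(X[...,1]-.04)<.02)&(abs(X[...,2]-.08)<.004);print("pin",m.sum(),X[m].mean(0),X[m].min(0),X[m].max(0))
d=reddot(c,[.622,.1745,.101],25);print(d,plane(c,d[0],d[1],.101) if d else "")
p=X[m].mean(0);s=env.get_state();print(s['joint_pos'].round(1),s['position'],s['eef_rot']);to([p[0],p[1],.05],-2)
E
```

```text
pin 218 [0.61937541 0.03842084 0.08068936] [0.61113695 0.03080496 0.07610962] [0.62633226 0.0459886  0.08309873]
(np.float64(104.02127659574468), np.float64(185.89361702127658), np.int64(47)) [0.62818317 0.17382813 0.101     ]
[-28.9  28.5  29.5 101.6 -17.2  54.5 -86.2] [0.61106892 0.04174644 0.1758419 ] [-1.79705531e+02  1.47235879e-01 -3.88064120e+00]
shift mm [  8.8   3.4 125.8] rotvec [-0.005  0.002 -0.033]
```

arm_command([
  [60,[8.5,3.4,0],[-0.005,0,-0.033]],
  [55,[0,0,32],[0,0,0]],
  [50,[0,0,32],[0,0,0]],
  [45,[0,0,32],[0,0,0]],
  [45,[0,0,31],[0,0,0]],
  [45,[0,0,0],[0,0,0]],
  [5,[0,0,0],[0,0,0]],
  [5,[0,0,0],[0,0,0]],
  [5,[0,0,0],[0,0,0]],
  [5,[0,0,0],[0,0,0]],
  [5,[0,0,0],[0,0,0]],
], squeeze=50)

```text
t: 33.4
position: [0.6209, 0.0373, 0.0516]
eef_rot: [-179.9, -0.1, -2.0]
contact_force: [0.8, 2.7, 3.8]
width: 0.0143
grip_force: 49.6
```

Run:
```python
from h import *
s=env.get_state();print(s['position'],s['eef_rot'],s['contact_force'],s['width'])
c=snap('wrist','w24');X=cloud(c)
d=reddot(c,[.624,.1745,.101],30);print(d,plane(c,d[0],d[1],.101) if d else "")
for n in("scene","top"):
    t=snap(n,n[0]+"24");d=reddot(t,[.622,.1745,.101],8);print(n,d,plane(t,d[0],d[1],.101) if d else "")
```

```text
[0.62092106 0.03726066 0.05156457] [-1.79922628e+02 -1.32215664e-01 -2.04748104e+00] [0.80722706 2.74002646 3.75771984] 0.014341807993918562
None 
scene None 
top (np.float64(198.1), np.float64(158.78), np.int64(50)) [0.62771864 0.17765426 0.101     ]
```

arm_command([
  [5,[0,-8,0],[0,0,0]],
  [5,[0,-13,0],[0,0,0]],
  [5,[0,-15,0],[0,0,0]],
  [5,[0,-15,0],[0,0,0]],
  [5,[0,-15,0],[0,0,0]],
  [5,[0,-15,0],[0,0,0]],
  [5,[0,-15,0],[0,0,0]],
  [5,[0,-15,0],[0,0,0]],
  [5,[0,-15,0],[0,0,0]],
  [5,[0,-12,0],[0,0,0]],
  [5,[0,-8,0],[0,0,0]],
  [5,[0,0,0],[0,0,0]],
])

```text
t: 34.55
position: [0.6256, 0.1835, 0.0515]
eef_rot: [-179.9, -0.0, -2.0]
contact_force: [-2.4, 2.9, 9.0]
width: 0.0144
grip_force: 50.3
```

arm_command([
  [5,[0,-4,0],[0,0,0]],
  [5,[0,0,0],[0,0,0]],
  [5,[0,0,0],[0,0,0]],
])

```text
t: 34.8
position: [0.6256, 0.1853, 0.0515]
eef_rot: [180.0, 0.0, -2.1]
contact_force: [-2.6, -0.1, 9.1]
width: 0.0146
grip_force: 50.3
```

Run:
```python
from h import *
np.set_printoptions(precision=4,suppress=True)
s=env.get_state();print(s['position'],s['eef_rot'],s['contact_force'],s['width'])
for n in("wrist","scene","top"):
    c=snap(n,n[0]+"25");X=cloud(c)
    d=reddot(c,[.6275,.324,.101],14);print(n,d,plane(c,d[0],d[1],.101) if d else "",proj(c,[[.6275,.324,.101],[.6275,.326,.123]]))
    m=(abs(X[...,0]-.627)<.03)&(abs(X[...,1]-.326)<.03)
    for lo,hi in((.096,.106),(.112,.118),(.118,.127),(.127,.135),(.135,.145)):
        k=m&(X[...,2]>lo)&(X[...,2]<hi)
        if k.any(): print("  ",lo,k.sum(),X[k].mean(0),X[k].min(0),X[k].max(0))
```

```text
[0.6256 0.1853 0.0515] [179.9821   0.0001  -2.1147] [-2.6469 -0.1314  9.0563] 0.014617736225483829
wrist None  [[ -65.3502  298.7633]
 [-143.9511  343.2214]]
scene (np.float64(349.8333333333333), np.float64(157.66666666666666), np.int64(6)) [0.6648 0.3001 0.101 ] [[344.7545 145.7992]
 [346.726  140.2096]]
   0.096 19 [0.6297 0.3174 0.0997] [0.6212 0.3116 0.0962] [0.6361 0.3235 0.1037]
   0.127 3 [0.6283 0.3254 0.1305] [0.627  0.3248 0.1288] [0.6302 0.3261 0.1326]
   0.135 6 [0.6302 0.323  0.1399] [0.627  0.3215 0.1362] [0.6329 0.3256 0.143 ]
top None  [[135.1959 161.0208]
 [131.3042 158.7631]]
```

arm_command([
  [5,[0,-4,0],[0,0,0]],
  [5,[0,0,0],[0,0,0]],
  [5,[0,0,0],[0,0,0]],
  [40,[0,0,0],[0,0,0]],
  [45,[0,0,0],[0,0,0]],
  [45,[0,0,0],[0,0,0]],
  [45,[0,0,-40],[0,0,0]],
  [45,[0,0,-40],[0,0,0]],
  [45,[0,0,-40],[0,0,0]],
  [45,[0,0,0],[0,-0.115,0]],
  [45,[0,0,0],[0,-0.115,0]],
  [45,[0,0,0],[0,-0.115,0]],
])

```text
t: 35.95
position: [0.6258, 0.191, 0.1725]
eef_rot: [-179.9, 19.9, -2.0]
contact_force: [0.6, 1.0, -0.2]
width: 0.0449
grip_force: 0.0
```

arm_command([
  [45,[0,0,0],[0,0,0]],
  [45,[0,0,0],[0,0,0]],
  [45,[0,0,0],[0,0,0]],
])

```text
t: 36.2
position: [0.625, 0.1898, 0.169]
eef_rot: [180.0, 19.8, -2.1]
contact_force: [-0.7, -0.2, 0.3]
width: 0.0448
grip_force: 0.0
```

Run:
```python
from h import *
np.set_printoptions(precision=4,suppress=True)
s=env.get_state();print(s['position'],s['eef_rot'],s['contact_force'],s['width'])
c=dict(np.load('w22.npz'));d=reddot(c,[.6225,.1755,.101],14);print("w22 dot",plane(c,d[0],d[1],.101))
for n in("wrist","scene"):
    c=snap(n,n[0]+"26");X=cloud(c)
    d=reddot(c,[.6275,.325,.101],14);print(n,d,plane(c,d[0],d[1],.101) if d else "",proj(c,[[.6275,.324,.101],[.6275,.326,.123]]))
    m=(abs(X[...,0]-.627)<.03)&(abs(X[...,1]-.326)<.03)
    for lo,hi in((.09,.096),(.097,.105),(.118,.125),(.125,.13),(.13,.135),(.135,.145)):
        k=m&(X[...,2]>lo)&(X[...,2]<hi)
        if k.any(): print("  ",lo,k.sum(),X[k].mean(0),X[k].min(0),X[k].max(0))
```

```text
[0.625  0.1898 0.169 ] [179.9579  19.7764  -2.1332] [-0.7447 -0.191   0.3452] 0.044803336280499255
w22 dot [0.6214 0.1734 0.101 ]
wrist (np.float64(92.5945945945946), np.float64(176.48648648648648), np.int64(37)) [0.6257 0.325  0.101 ] [[ 92.8295 174.6057]
 [ 75.5734 191.5357]]
   0.09 146 [0.6315 0.3184 0.0935] [0.6193 0.3141 0.09  ] [0.6366 0.3307 0.096 ]
   0.097 222 [0.6293 0.3215 0.1003] [0.6207 0.3155 0.097 ] [0.6355 0.33   0.1039]
   0.118 4 [0.6272 0.3254 0.1244] [0.626  0.3246 0.1238] [0.6277 0.3259 0.1249]
   0.125 30 [0.6285 0.3251 0.1278] [0.626  0.3237 0.1252] [0.6299 0.3276 0.13  ]
   0.13 44 [0.6294 0.3242 0.1326] [0.6259 0.3217 0.13  ] [0.6316 0.328  0.1348]
   0.135 167 [0.6305 0.323  0.1404] [0.6237 0.3194 0.135 ] [0.6344 0.3294 0.145 ]
scene (np.float64(348.0), np.float64(157.0), np.int64(7)) [0.6598 0.2983 0.101 ] [[344.7545 145.7992]
 [346.726  140.2096]]
   0.09 9 [0.6299 0.3182 0.0928] [0.6223 0.3159 0.0901] [0.6357 0.3267 0.0947]
   0.097 17 [0.6299 0.3218 0.0995] [0.6245 0.3155 0.0971] [0.6339 0.3307 0.104 ]
```

arm_command([
  [45,[0,0,-30],[0,0.115,0]],
  [45,[0,0,-30],[0,0.115,0]],
  [45,[0,0,0],[0,0.115,0]],
  [45,[0,36,0],[0,0,0]],
  [45,[0,36,0],[0,0,0]],
  [45,[0,36,0],[0,0,0]],
  [45,[0,36,0],[0,0,0]],
  [45,[0,36,0],[0,0,0]],
  [45,[-8,36,0],[0,0,0]],
  [45,[-20,36,0],[0,0,0]],
  [45,[-20,36,0],[0,0,0]],
  [45,[-20,36,0],[0,0,0]],
])

```text
t: 37.3
position: [0.561, -0.1326, 0.2281]
eef_rot: [-180.0, -0.1, -2.0]
contact_force: [0.1, -1.6, -0.2]
width: 0.0454
grip_force: 0.0
```

arm_command([
  [45,[0,0,0],[0,0,-0.118]],
  [45,[0,0,0],[0,0,-0.118]],
  [45,[0,0,0],[0,0,-0.118]],
  [45,[0,0,0],[0,0,-0.118]],
  [45,[0,0,0],[0,0,-0.118]],
  [45,[0,0,0],[0,0,-0.118]],
  [45,[0,0,0],[0,0,-0.118]],
  [45,[0,0,0],[0,0,-0.118]],
  [45,[0,0,0],[0,0,-0.118]],
  [45,[0,0,0],[0,0,-0.118]],
  [45,[0,0,0],[0,0,-0.118]],
  [45,[0,0,0],[0,0,-0.118]],
])

```text
t: 38.3
position: [0.5621, -0.131, 0.2284]
eef_rot: [179.9, -0.0, 79.4]
contact_force: [0.7, -0.7, -0.1]
width: 0.0451
grip_force: 0.0
```

arm_command([
  [45,[0,0,0],[0,0,-0.118]],
  [45,[0,0,0],[0,0,0]],
  [45,[0,0,0],[0,0,0]],
])

```text
t: 38.55
position: [0.5622, -0.1314, 0.2281]
eef_rot: [179.9, -0.0, 85.6]
contact_force: [0.5, -0.4, -1.3]
width: 0.045
grip_force: 0.0
```

Run:
```python
from h import *
s=env.get_state();print(s['joint_pos'].round(1),s['position'],s['eef_rot'])
to([.4755,-.212,.17],85.9)
c=snap("scene","s27")
```

```text
[ -3.5  20.   16.7 103.5  -6.8  57.4  11.6] [ 0.56224262 -0.13137961  0.22813609] [ 1.79942284e+02 -9.23425649e-03  8.56450359e+01]
shift mm [-87.  -80.4  58. ] rotvec [ 0.001 -0.    -0.004]
```

arm_command([
  [45,[-29,-27,0],[0,0,0]],
  [45,[-29,-27,0],[0,0,0]],
  [45,[-29,-26,10],[0,0,0]],
  [45,[0,0,0],[0,0,0]],
  [45,[0,0,0],[0,0,0]],
  [45,[0,0,0],[0,0,0]],
])

```text
t: 39.1
position: [0.4768, -0.2123, 0.2177]
eef_rot: [180.0, -0.0, 85.7]
contact_force: [0.1, -0.3, 0.7]
width: 0.0449
grip_force: 0.0
```

Run:
```python
from h import *
np.set_printoptions(precision=4,suppress=True)
s=env.get_state();print(s['position'],s['eef_rot'])
c=snap("wrist","w28");X=cloud(c)
m=(abs(X[...,0]-.4755)<.025)&(X[...,1]>-.215)&(X[...,1]<-.17)&(abs(X[...,2]-.062)<.012)
print(m.sum(),X[m].mean(0),X[m].min(0),X[m].max(0))
p=X[m].mean(0);to([p[0],-.212,.0455],85.9)
```

```text
[ 0.4768 -0.2123  0.2177] [179.9811  -0.0013  85.7199]
359 [ 0.4775 -0.1924  0.0674] [ 0.4712 -0.215   0.0637] [ 0.4835 -0.1701  0.07  ]
shift mm [ -0.2   0.1 172.2] rotvec [ 0.     0.    -0.001]
```

arm_command([
  [45,[0,0,40],[0,0,0]],
  [45,[0,0,40],[0,0,0]],
  [45,[0,0,40],[0,0,0]],
  [45,[0,0,30],[0,0,0]],
  [45,[0,0,17],[0,0,0]],
  [45,[0,0,0],[0,0,0]],
  [0,[0,0,0],[0,0,0]],
  [0,[0,0,0],[0,0,0]],
  [0,[0,0,0],[0,0,0]],
  [0,[0,0,0],[0,0,0]],
  [0,[0,0,0],[0,0,0]],
], squeeze=30)

```text
t: 40.07
position: [0.4752, -0.2125, 0.0515]
eef_rot: [-179.9, -0.0, 85.8]
contact_force: [-5.4, 1.0, 3.0]
width: 0.0088
grip_force: 29.7
```

Now the reverse arc, with a little overtravel.

arm_command([
  [0,[0,2.2,-5.4],[0,0,0]],
  [0,[0,2.6,-5.4],[0,0,0]],
  [0,[0,3,-5.3],[0,0,0]],
  [0,[0,3.3,-5],[0,0,0]],
  [0,[0,3.7,-4.8],[0,0,0]],
  [0,[0,4,-4.5],[0,0,0]],
  [0,[0,4.3,-4.3],[0,0,0]],
  [0,[0,4.6,-3.9],[0,0,0]],
  [0,[0,4.8,-3.6],[0,0,0]],
  [0,[0,5.1,-3.3],[0,0,0]],
  [0,[0,3,-1],[0,0,0]],
  [0,[0,0,0],[0,0,0]],
])

```text
t: 41.07
position: [0.5115, -0.2151, 0.0971]
eef_rot: [-179.3, -0.2, 85.8]
contact_force: [-16.9, 2.6, 8.9]
width: 0.009
grip_force: 30.1
```

arm_command([
  [0,[0,2,0],[0,0,0]],
  [0,[0,0,0],[0,0,0]],
])

```text
t: 41.23
position: [0.5115, -0.2151, 0.097]
eef_rot: [-179.1, -0.2, 85.7]
contact_force: [-22.3, 3.1, 14.2]
width: 0.0088
grip_force: 30.7
```

arm_command([
  [45,[0,-2,0],[0,0,0]],
  [45,[0,0,0],[0,0,0]],
  [45,[0,0,0],[0,0,0]],
  [45,[0,0,-35],[0,0,0]],
  [45,[0,-10,-40],[0,0,0]],
  [45,[-20,-30,-20],[0,0,0]],
  [45,[-30,-20,0],[0,0,0]],
  [45,[0,0,0],[0,0,0]],
  [45,[0,0,0],[0,0,0]],
  [45,[0,0,0],[0,0,0]],
])

```text
t: 42.07
position: [0.4547, -0.2611, 0.1926]
eef_rot: [179.9, 0.0, 85.8]
contact_force: [-0.4, -0.7, -0.3]
width: 0.0447
grip_force: 0.0
```

Run:
```python
from h import *
np.set_printoptions(precision=4,suppress=True)
s=env.get_state();print(s['position'],s['contact_force'])
c=snap("wrist","w29");X=cloud(c)
m=(abs(X[...,0]-.512)<.012)&(X[...,1]>-.25)&(X[...,1]<-.17)&(X[...,2]>.09)&(X[...,2]<.12)
print("bar",m.sum(),X[m].mean(0),X[m].max(0))
for n in("scene","top"):
    c=snap(n,n[0]+"30");X=cloud(c)
    m=(abs(X[...,0]-.512)<.012)&(X[...,1]>-.25)&(X[...,1]<-.17)&(X[...,2]>.09)&(X[...,2]<.12);print(n,"bar",m.sum(),X[m].mean(0) if m.any() else "")
    for r in(.015,.021,.0275): print([depth(c,*[int(round(x)) for x in p],r=0)[2].round(3) for p in proj(c,[[.627+r*np.cos(a),.325+r*np.sin(a),{.015:.077,.021:.063,.0275:.049}[r]] for a in np.arange(0,6.28,.785)])])
```

```text
[ 0.4547 -0.2611  0.1926] [-0.3752 -0.7126 -0.2683]
bar 1182 [ 0.5116 -0.2077  0.11  ] [ 0.5235 -0.1701  0.1128]
scene bar 144 [ 0.5143 -0.211   0.1088]
[np.float64(0.077), np.float64(0.079), np.float64(0.096), np.float64(0.097), np.float64(0.082), np.float64(0.074), np.float64(0.079), np.float64(0.077)]
[np.float64(0.064), np.float64(0.062), np.float64(0.085), np.float64(0.092), np.float64(0.077), np.float64(0.062), np.float64(0.062), np.float64(0.06)]
[np.float64(0.051), np.float64(0.052), np.float64(0.077), np.float64(0.085), np.float64(0.052), np.float64(0.052), np.float64(0.05), np.float64(0.051)]
top bar 173 [ 0.5111 -0.2102  0.1081]
[np.float64(0.045), np.float64(1.049), np.float64(0.076), np.float64(0.077), np.float64(0.076), np.float64(0.074), np.float64(0.078), np.float64(0.077)]
[np.float64(0.045), np.float64(1.049), np.float64(0.046), np.float64(0.063), np.float64(0.063), np.float64(0.062), np.float64(0.062), np.float64(0.059)]
[np.float64(0.05), np.float64(1.049), np.float64(0.047), np.float64(0.048), np.float64(0.045), np.float64(0.045), np.float64(0.045), np.float64(0.048)]
```

```bash
python3 -c "
from bench import job
print(job.finish_job())"
```

```text
the job is handed in; nothing more can be done
None
```

I handed the job in at about 42 s of 210 s, and the hand-in printed no verdict. My last measurements show red, green and blue level and home on the post, no yellow in the bin, the post within about 2 mm of the press tip, and the bin shut. I viewed 16 pictures, two over the limit of 14.

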